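# Fit a pump cover on its studs and latch it

### The arm

A 7-joint arm with a two-finger parallel gripper is mounted at the origin on the work surface. World frame = base frame: x ahead of the robot, y to its left, z up, the work surface at z = 0. Lengths are in mm, angles in rad, forces in N, time in s.
With the tool pointing down it reaches from about 375 to 925 mm from the base axis. Payload 3.1 kg.
Tool frame: the origin (TCP) lies midway between the tips of the shut fingers; the grasp point (between the pads) lies 19 mm behind it; y points along the fingers, x is the direction in which the jaws open and shut, and the axes are right-handed (so a half turn about y gives the same grasp; the last joint's range is limited). The gripper opens to 85 mm and grips with 20 to 120 N. Pads are 22 mm wide; open, the fingers measure 114 mm over their backs; the gripper's body (76 mm by 85 mm) begins 54 mm behind the grasp point. The pads swing forward as they close: fully open they stand 13 mm farther back than shut.
Start: joints at [-0.098, 0.383, 0.044, 1.598, -0.018, 1.161, -0.05], TCP at [650.002, 0.022, 231.269] pointing down, gripper open.
Joint ranges: [-2.61, 2.61], [-0.41, 2.15], [-1.48, 1.57], [0, 2.5], [-1.57, 4.71], [0.05, 1.97], [-2.85, 2.85]. Speed limits (rad/s): [2.79, 2.79, 3.14, 3.14, 3.14, 3.14, 3.14].

### API

Orientations are given as a unit quaternion [x, y, z, w].
In Python, from rig import manip, camera, camera_params, job gives the robot as it stands.
- The arm moves only by the tool servo_tool, never from a script. Its argument "plan" is text: rows parted by semicolons, each of 7 numbers parted by spaces: the shift along the tool's x, y, z as a fraction of full scale, then the turn, a rotation vector about the tool's x, y, z as a fraction of full scale, then the opening, from -1 (shut) to 1 (fully open). In form: x y z rx ry rz claw; .... A call has exactly 8 rows; each row shifts and turns the pose as measured when the row begins, along the tool's axes as they then stand; what a row does not reach is not made up. Full scale, the value 1, is 20 mm for a shift and pi/4 rad for a turn. A row lasts 1/8 s, in which the tool goes at most 62.5 mm and 10.7 degrees, less where a joint would pass 70% of its speed; a pose out of reach is approached as far as the arm can. A call with a number of a shift or a turn outside -1 to 1 is refused whole. A call with a gripper value outside its range is refused whole. The fingers move at their own pace and stop on an object; "newtons" is the grip in N (left out, the last holds). Time passes only in rows, so rows that do not move let the fingers close, or fill a call up. It gives the time, the measured TCP pose, the force and the opening at its end, in the units of the state.
- manip.get_obs(): the state, without advancing time (a new reading comes with each control period).
- camera(name): name is "scene" or "side" or "wrist"; returns the picture (384x512x3 uint8, red, green, blue); there is no depth.
- camera_params(name): a dict with "fx", "fy", "cx", "cy" (pixels), "dist_coeffs" ([k1, k2, p1, p2, k3] as OpenCV has them; the pictures are not rectified), "T" (4x4, takes a point from camera to world coordinates); the wrist camera has in their place "T_tool_cam" (4x4, takes a point from camera to tool coordinates, whose origin is the TCP and whose axes are the tool frame's). Camera axes: x right, y down, z forward; pixel columns grow to the right and rows downward; lengths in mm; the calibration is good to about 2 mm. A picture is of the moment at which its call begins: read the wrist's pose just before it. camera_params takes no time and is no camera call.
- job.sign_off(): hands the job in, once; it reports no verdict.
The state is a dict: "time_s": time; "joint_positions": joint angles; "dq": joint speeds; "joint_efforts": joint torques, N m; "ee_pos": TCP position; "eef_rot": TCP orientation; "wrist_force": force on the tool from outside, world axes, zero at the start; "torque": the same for the moment, N m; "width": finger opening in mm.
Only numpy, scipy, OpenCV 4.12 (cv2) and the standard library are available. Lean on these libraries where they do the work, as an engineer would, in place of code of your own. Each camera call takes 0.05 s, during which the arm holds its last target.

### The job

Fit the loose aluminium end cover onto the blue pump in the leaning stand: turn it so that its three holes match the three studs (red plug over the red corner) and slide it down the studs until it sits fully home on the face. Then turn the yellow quarter-turn latch clockwise all the way, until it clicks into its locked position with its tongue over the cover's edge, and let go. Leave the tin, the bearing and the spanner where they are.

Things in the scene. Friction and masses are not known exactly. Their poses are not given: they have to be found in the camera images.
- cover_mid (a point): Loose bare aluminium end cover, 0.3 to 0.6 kg, lying flat, rib up: square plate 114 x 114 x 12 mm with an upright grip rib in the middle, 60 mm long (x) x 22 wide (y) x 36 high, 48 high over all. Through holes of 15 mm diameter at (x, y) = (40, 40), (40, -40), (-40, -40) mm. Point: centre, 24 mm above its underside; z is out of the plate through the rib.
- cover_plug (a point): Red plug on the cover's fourth corner, at cover (x, y) = (-40, 40) mm, where there is no hole: 22 mm across, 6 mm high. Point: the middle of its top, 18 mm above the cover's underside.
- seat (a point): Centre of the blue pump's flat seat face, fixed in a stand; 130 mm above the bench. The face leans 25 degrees: z, its normal and the direction of the studs, points up and back to the robot's side; x runs up the slope, y level to the robot's left. With the cover home the axes of both coincide and cover_mid lies 24 mm out along z. The blue flange is 122 mm in x and runs from y -62 to 142 mm.
- stud (a point): Tip of one of three steel studs, 12 mm diameter, 26 mm tall (top 6 mm tapered), that stand out of the face at seat (x, y) = (40, 40), (40, -40), (-40, -40) mm; this is the one at (40, 40). The fourth corner, (-40, 40), has no stud but a red patch. The holes leave about 1.5 mm of play all round.
- latch_grip (a point): Grip point of the yellow latch handle, on its turning axis, at seat (x, y, z) = (0, 85, 40) mm; the axis is parallel to the studs. The handle is a bar 62 mm long (this point's x) x 16 mm wide (y), from 20.5 to 56.5 mm above the face. The point turns with the latch.
- tongue (a point): Tip of the steel tongue under the handle, 50 mm from the axis along the latch's +x. The tongue bar, 100 mm long with its tail, 16 mm wide, lies 14.5 to 20.5 mm above the face: it just clears a seated cover and is stopped by one not home. A red-headed spring plunger, 14 mm across, reaching 42 mm above the face, stands on the tail 42 mm from the axis; it drops 4 mm on locking.
- latch (a joint): Latch angle (rad): 0 = open, handle and tongue along the slope (seat x); grows clockwise as seen looking down on the face; pi/2 = locked stop, tongue pointing to the cover's centre. It starts within 0.2 of open, clear of the cover, and stays where it is put (friction about 0.1 N m); past about 1.4 rad the spring plunger pulls it home and holds it.
- tin_mid (a point): Bystander: upright green-banded steel tin, 64 mm diameter, 120 mm high; its centre.
- bearing_mid (a point): Bystander: dark steel bearing ring lying flat, 72 mm outer diameter, 20 mm high; its centre.
- spanner_grip (a point): Bystander: spanner 180 mm long lying on the bench; a point on its handle.
Things that resemble listed ones, but are neither listed nor needed, are in the scene too. What is meant by the part that bears cover_mid is not black or orange, and is the smaller of those in its own colour.

How it is judged:
By the outcome, as a careful person would: the job done as asked, in the order asked, and still so for the second after the job is handed in, with the robot touching nothing.
It also fails if it takes over 64 s, if anything falls off the work surface, if the arm or the gripper's body presses on something with over 40 N, if the wrist force passes 120 N, or if a joint passes its speed limit or range.

## Working session

There is one attempt and no reset: what is moved stays moved. The work goes in short steps, Python scripts to look and compute and a tool call to move; the robot and the scene stay as the last step left them, time stands still between calls to the robot, and variables do not carry over. Pictures are saved under pics/ and viewed, and the job is handed in when it is done.

Besides the shell and the picture viewer there is one more tool, called after ">>>" as a command line: name --argument value ..., lists and objects as JSON in quotes. servo_tool: Moves the arm, as the interface text tells. Its arguments: {"type":"object","properties":{"plan":{"type":"string"},"newtons":{"type":"number"}},"required":["plan"]}

```bash
ls; mkdir -p pics; python3 - <<'E'
from rig import manip, camera, camera_params, job
import cv2, json
print(manip.get_obs())
for n in ["scene","side","wrist"]:
    im=camera(n); cv2.imwrite(f"pics/{n}0.png",im[:,:,::-1]); p=camera_params(n); print(n,{k:(v.tolist() if hasattr(v,'tolist') else v) for k,v in p.items()})
E
```

```text
pics
{'time_s': 0.0, 'joint_positions': array([-0.09777626,  0.38384933,  0.0438302 ,  1.59961429, -0.0178818 ,
        1.1611808 , -0.0498866 ]), 'dq': array([-4.22446574e-04,  6.21835162e-05,  8.10707129e-04, -3.39214301e-04,
       -5.10879223e-04, -1.45671026e-03, -4.69033870e-04]), 'joint_efforts': array([-8.41360106e-04, -4.33466363e+01,  1.02427706e+00, -2.49513745e+01,
        1.06121189e-02,  1.12996699e-02, -5.17373280e-06]), 'ee_pos': array([ 6.49042248e+02, -2.55663835e-02,  2.29859169e+02]), 'eef_rot': array([ 0.70716233, -0.00091047, -0.0009667 , -0.70704999]), 'wrist_force': array([-0.39242856, -0.38447099, -1.42752319]), 'torque': array([-0.03998091,  0.03802646,  0.01716153]), 'width': 85.38347601787329}
scene {'fx': 414.40580333935475, 'fy': 414.40580333935475, 'cx': 254.64831573439096, 'cy': 186.708263513233, 'dist_coeffs': [0.0008168944712846563, 0.0, 0.0, 0.0, 0.0], 'T': [[0.8313975783878655, 0.4756372936865589, -0.28731034005987216, 817.5825468332193], [0.5556603379028747, -0.7157443431108724, 0.42302674169188037, -744.9390119944192], [-0.004433456039745532, -0.
[... 309 characters left out ...]
07393862, 287.71125017346884], [-0.19931378197841884, 0.6987263011647589, -0.6870630046611983, 751.4794810454969], [-0.009749598523453197, -0.7025099407072901, -0.7116071448039789, 1118.6811974875943], [0.0, 0.0, 0.0, 1.0]]}
wrist {'fx': 344.27135343321766, 'fy': 344.27135343321766, 'cx': 255.57289566987464, 'cy': 186.26615981204597, 'dist_coeffs': [0.004500215531775248, 0.0, 0.0, 0.0, 0.0], 'T_tool_cam': [[0.9999997205887802, -0.0006257981764776245, 0.00040889974575308277, 0.24301946493088256], [-0.0005923753883131416, -0.32972736152939824, 0.9440760118498188, -143.97247756528205], [-0.00045597561237470136, -0.9440759902865352, -0.3297276401073121, 84.44832316144733], [0.0, 0.0, 0.0, 1.0]]}
```

View pics/scene0.png

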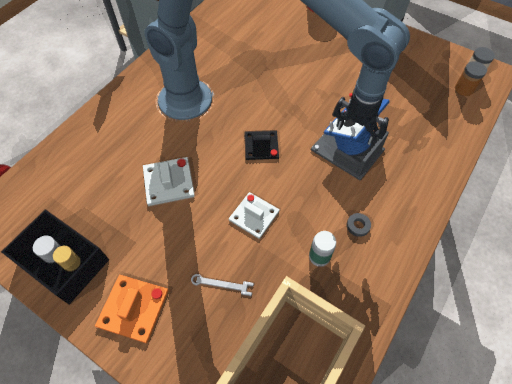

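View pics/side0.png

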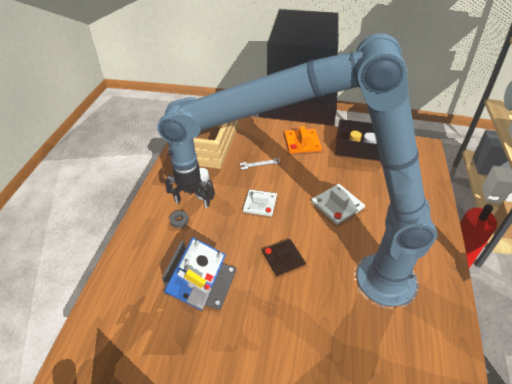

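View pics/wrist0.png

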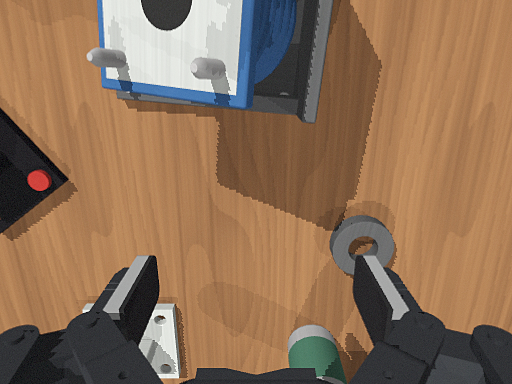

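```bash
cat > h.py <<'E'
import numpy as np, cv2
from scipy.spatial.transform import Rotation as R
from rig import manip, camera, camera_params, job
def K(p): return np.array([[p['fx'],0,p['cx']],[0,p['fy'],p['cy']],[0,0,1.]])
def Tcam(n,obs=None):
    p=camera_params(n)
    if n!='wrist': return np.array(p['T'])
    obs=obs or manip.get_obs(); T=np.eye(4); T[:3,:3]=R.from_quat(obs['eef_rot']).as_matrix(); T[:3,3]=obs['ee_pos']
    return T@np.array(p['T_tool_cam'])
def ray(n,px,T):
    p=camera_params(n); u=cv2.undistortPoints(np.array(px,float).reshape(-1,1,2),K(p),np.array(p['dist_coeffs'])).reshape(-1,2)
    d=np.c_[u,np.ones(len(u))]@T[:3,:3].T
    return T[:3,3],d/np.linalg.norm(d,axis=1)[:,None]
def onz(n,px,z,T=None):
    T=Tcam(n) if T is None else T; o,d=ray(n,px,T); z=np.broadcast_to(z,len(d)); return o+d*((z-o[2])/d[:,2])[:,None]
def onplane(n,px,c,nrm,T=None):
    T=Tcam(n) if T is None else T; o,d=ray(n,px,T); return o+d*(((c-o)@nrm)/(d@nrm))[:,None]
def tri(views):
    A=0;b=0
    for n,px,T in views:
        T=Tcam(n) if T is None else T
        o,d=ray(n,[px],T); P=np.eye(3)-np.outer(d[0],d[0]); A=A+P; b=b+P@o
    x=np.linalg.solve(A,b); res=[]
    for n,px,T in views:
        T=Tcam(n) if T is None else T; o,d=ray(n,[px],T); res.append(np.linalg.norm((np.eye(3)-np.outer(d[0],d[0]))@(x-o)))
    return x,res
def proj(n,P,T=None):
    T=Tcam(n) if T is None else T; p=camera_params(n); Ti=np.linalg.inv(T)
    return cv2.projectPoints(np.array(P,float).reshape(-1,1,3),cv2.Rodrigues(Ti[:3,:3])[0],Ti[:3,3],K(p),np.array(p['dist_coeffs']))[0].reshape(-1,2)
def crop(im,x0,y0,x1,y1,s,name):
    c=cv2.resize(im[y0:y1,x0:x1],None,fx=s,fy=s,interpolation=cv2.INTER_CUBIC); cv2.imwrite(name,c)
def rect(mask):
    cs,_=cv2.findContours(mask,cv2.RETR_EXTERNAL,cv2.CHAIN_APPROX_NONE); return sorted(cs,key=cv2.contourArea,reverse=True)
E
python3 - <<'E'
import cv2
from h import crop
a=cv2.imread('pics/scene0.png');b=cv2.imread('pics/side0.png')
crop(a,130,120,290,250,5,'pics/c1.png'); crop(b,150,170,370,320,3.5,'pics/c2.png')
crop(a,300,80,400,180,6,'pics/c3.png')
E
```

```text
(no output)
```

View pics/c1.png

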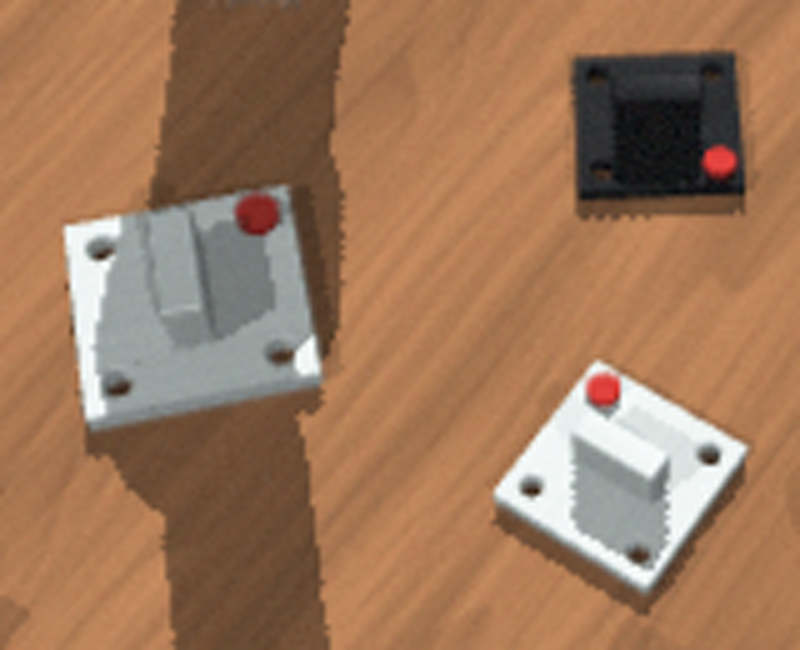

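View pics/c2.png

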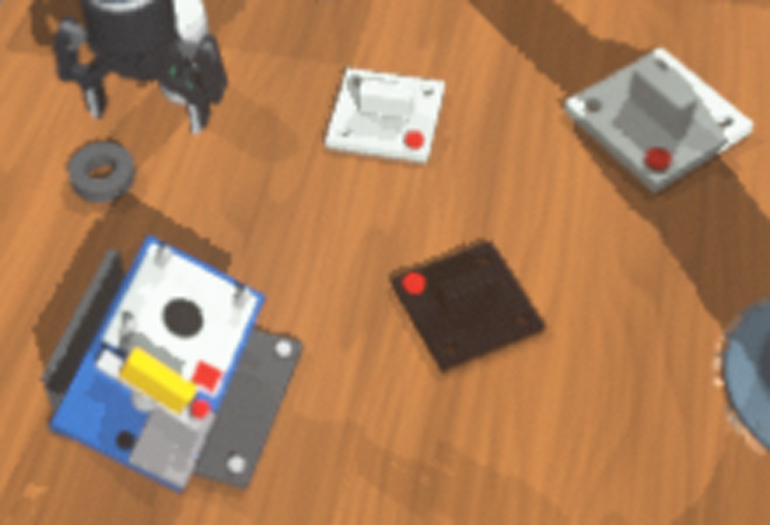

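View pics/c3.png

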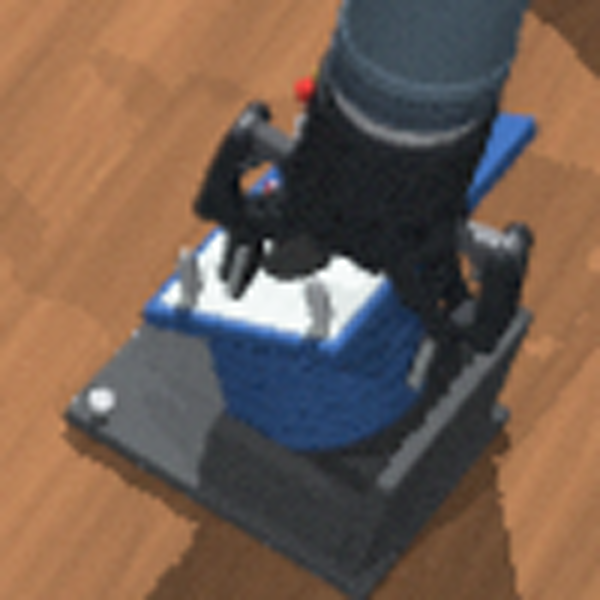

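```bash
python3 - <<'E'
from h import *
np.set_printoptions(precision=1,suppress=True)
f=lambda c:np.array(c)/5.+[130,120]-0.4
for nm,cor,plug in [("small",[(598,362),(746,450),(648,592),(496,494)],(603,388)),("large",[(66,228),(290,188),(320,380),(92,428)],(257,213))]:
    P=onz('scene',f(cor),12); print(nm,P,np.linalg.norm(np.roll(P,-1,0)-P,axis=1),P.mean(0)); print(onz('scene',f([plug]),18))
g=lambda c:np.array(c)/3.5+[150,170]-0.35
P=onz('side',g([(348,70),(444,82),(427,163),(327,147)]),12); print('small side',P,np.linalg.norm(np.roll(P,-1,0)-P,axis=1),P.mean(0),onz('side',g([(414,139)]),18))
# holes small
print(onz('scene',f([(708,455),(638,553),(531,486)]),12))
# studs triangulation: scene tips near robot.. two upslope? seat: 
E
```

```text
small [[ 429.1 -204.3   12. ]
 [ 541.9 -205.6   12. ]
 [ 543.9 -320.    12. ]
 [ 429.4 -317.3   12. ]] [112.9 114.4 114.5 113. ] [ 486.1 -261.8   12. ]
[[ 444.4 -221.1   18. ]]
large [[  75.  -315.5   12. ]
 [ 179.5 -207.1   12. ]
 [ 288.6 -313.6   12. ]
 [ 190.2 -420.7   12. ]] [150.5 152.5 145.4 156.1] [ 183.3 -314.2   12. ]
[[ 177.1 -238.    18. ]]
small side [[ 542.8 -318.    12. ]
 [ 430.1 -319.9   12. ]
 [ 428.3 -194.8   12. ]
 [ 540.4 -196.7   12. ]] [112.8 125.1 112.  121.2] [ 485.4 -257.4   12. ] [[ 447.6 -221.3   18. ]]
[[ 524.  -221.8   12. ]
 [ 524.7 -301.9   12. ]
 [ 444.3 -300.7   12. ]]
```

```bash
python3 - <<'E'
from h import *
np.set_printoptions(precision=1,suppress=True)
g=lambda c:np.array(c)/3.5+[150,170]-0.35
a=cv2.imread('pics/side0.png');crop(a,155,230,245,320,7,'pics/c4.png')
f3=lambda c:np.array(c)/6.+[300,80]-0.4
Tw=Tcam('wrist')
for w,s,c in [((92,57),(242,286),(186,252)),((196,69),(160,243),(312,285))]:
    print(tri([('wrist',w,Tw),('side',g(s),None)]),tri([('wrist',w,Tw),('scene',f3(c),None)]),tri([('side',g(s),None),('scene',f3(c),None)]))
E
```

```text
(array([547.6,  90.3, 143.3]), [np.float64(0.8891486757734914), np.float64(0.8891486757735239)]) (array([544.1,  90.1, 140.7]), [np.float64(1.4691247895677415), np.float64(1.4691247895677968)]) (array([545.7,  90. , 142.9]), [np.float64(2.6415172755915264), np.float64(2.641517275591481)])
(array([619.6,  84.2, 180.4]), [np.float64(2.2656522443940212), np.float64(2.265652244393961)]) (array([615.1,  82.8, 170.4]), [np.float64(0.9913074422220302), np.float64(0.9913074422222026)]) (array([619. ,  80.8, 175. ]), [np.float64(4.324428437893205), np.float64(4.324428437893085)])
```

View pics/c4.png

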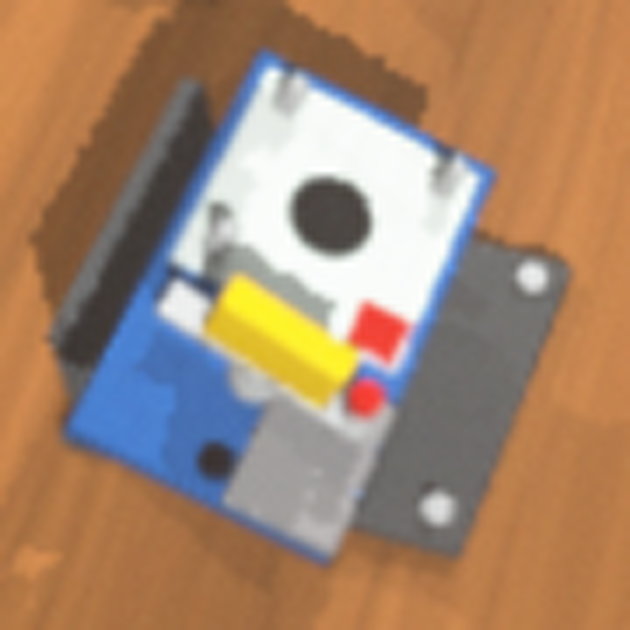

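>>> servo_tool --plan "-0.35 -0.4 0.8 0 0 0 1;-0.35 -0.4 0.8 0 0 0 1;-0.35 -0.4 0.8 0 0 0 1;-0.35 -0.4 0.8 0 0 0 1;-0.35 -0.4 0.8 0 0 0 1;-0.35 -0.4 0.8 0 0 0 1;-0.35 -0.4 0.8 0 0 0 1;0 0 0 0 0 0 1"

```text
time_s: 1.15
ee_pos: [595.8, 124.0, 291.3]
eef_rot: [-0.706, -0.002, 0.002, 0.708]
wrist_force: [-0.6, -0.5, 0.2]
width: 85.5
```

```bash
python3 - <<'E'
from h import *
o=manip.get_obs(); print(o['time_s'],o['ee_pos'],o['eef_rot'],o['joint_positions'])
for n in ['wrist','scene','side']:
    o=manip.get_obs(); im=camera(n); np.save(f'pics/{n}1.npy',im); cv2.imwrite(f'pics/{n}1.png',im[:,:,::-1])
    if n=='wrist': np.save('pics/T1.npy',Tcam('wrist',o))
E
```

```text
1.15 [595.79319532 124.04512309 291.32931309] [-0.70618283 -0.00166669  0.00247556  0.70802324] [-0.25557983  0.26157596 -0.01925172  1.63089464  0.00228086  1.24957386
 -0.26904036]
```

View pics/wrist1.png

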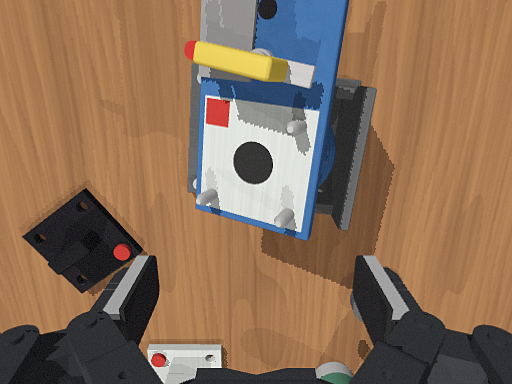

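```bash
python3 - <<'E'
from h import *
a=cv2.imread('pics/wrist1.png');crop(a,180,30,330,250,3.6,'pics/c5.png')
a=cv2.imread('pics/scene1.png');crop(a,300,60,420,180,6,'pics/c6.png')
E
```

```text
(no output)
```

View pics/c5.png

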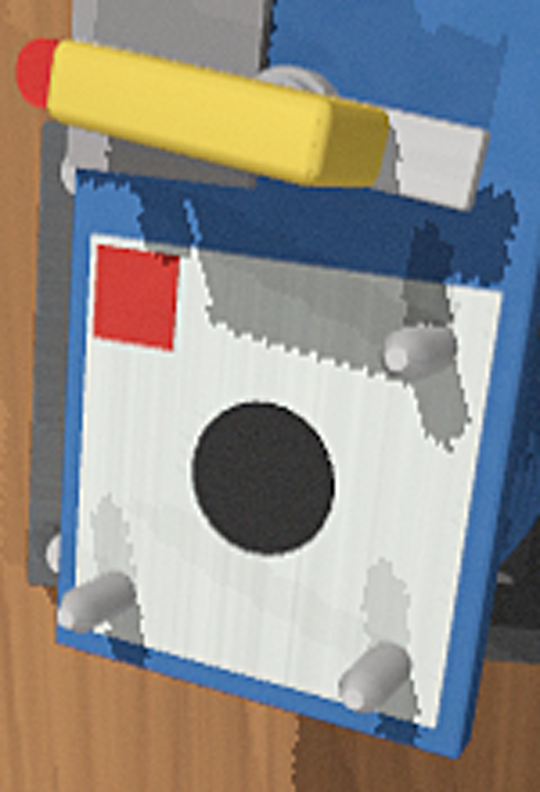

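View pics/c6.png

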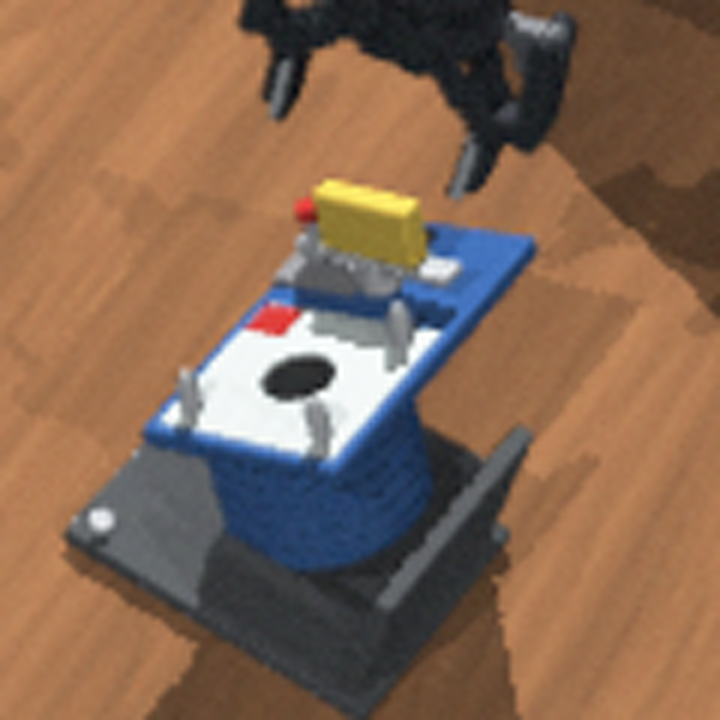

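```bash
python3 - <<'E'
from h import *
np.set_printoptions(precision=1,suppress=True)
T=np.load('pics/T1.npy')
f=lambda c:np.array(c)/3.6+[180,30]-0.4
s,c=np.sin(np.radians(25)),np.cos(np.radians(25))
tips=onz('wrist',f([(398,356),(355,694),(75,612)]),[130+40*s+26*c,130+40*s+26*c,130-40*s+26*c],T)
print('tips',tips)
print('d',np.linalg.norm(tips[0]-tips[1]),np.linalg.norm(tips[1]-tips[2]))
bore=onz('wrist',f([(263,478)]),130,T);print('bore',bore)
red=onz('wrist',f([(136,298)]),130-40*s,T);print('red',red)
v=tips[0]-tips[1];print('yaw y',np.degrees(np.arctan2(-v[0],v[1])));v=tips[1]-tips[2];print('yaw x',np.degrees(np.arctan2(v[1],v[0])))
# triang w/ scene
f6=lambda c:np.array(c)/6.+[300,60]-0.4
for w,q in [((398,356),(397,308)),((355,694),(315,405)),((75,612),(186,373)),((263,478),(298,377)),((136,298),(273,319))]:
    print(tri([('wrist',f(w),T),('scene',f6(q),None)]))
# latch: handle top ends; plunger
E
```

```text
tips [[622.4 163.5 170.5]
 [615.4  84.1 170.5]
 [544.8  91.2 136.7]]
d 79.73222044836547 78.54149140081239
bore [[593.3 125.5 130. ]]
red [[560.5 168.4 113.1]]
yaw y -5.077155317116725
yaw x -5.718542940996464
(array([622.1, 163.7, 171.8]), [np.float64(0.19357684079550883), np.float64(0.1935768407956631)])
(array([615.4,  84. , 170.1]), [np.float64(0.033205297562321455), np.float64(0.033205297562557905)])
(array([543.8,  91.8, 138.7]), [np.float64(1.3562951806540464), np.float64(1.3562951806539605)])
(array([592.6, 126.3, 133.8]), [np.float64(0.7660170283200453), np.float64(0.7660170283201059)])
(array([559.7, 168.7, 117.7]), [np.float64(1.3593916638052537), np.float64(1.3593916638053325)])
```

```bash
cat >> h.py <<'E'
def seatR(yaw,tilt=25):
    # columns x(up slope),y,z
    return (R.from_euler('z',yaw,degrees=True)*R.from_euler('y',-tilt,degrees=True)).as_matrix()
def toolR(S): # tool x= y, tool y=-z, tool z=-x
    return np.c_[S[:,1],-S[:,2],-S[:,0]]
def rows(tp,tR,claw,n=8,pos=None,rot=None,ml=20,mr=10,rnd=0.01):
    o=manip.get_obs(); p=o['ee_pos'] if pos is None else pos; q=R.from_quat(o['eef_rot']) if rot is None else rot
    tq=R.from_matrix(tR); out=[]
    for i in range(n):
        d=q.inv().apply(tp-p); m=abs(d).max(); d=d*min(1,ml/max(m,1e-9))
        r=(q.inv()*tq).as_rotvec(); a=np.degrees(np.linalg.norm(r)); r=r*min(1,mr/max(a,1e-9))
        d=np.round(d/20/rnd)*rnd; r=np.round(r/(np.pi/4)/rnd)*rnd
        out.append(' '.join(f'{v+0:g}' for v in np.round(np.r_[d,r],3))+f' {claw:g}')
        p=p+q.apply(d*20); q=q*R.from_rotvec(r*np.pi/4)
    print(';'.join(out)); print('left',np.round(q.inv().apply(tp-p),1),np.round(np.degrees((q.inv()*tq).as_rotvec()),1)); return p,q
E
python3 - <<'E'
from h import *
np.set_printoptions(precision=2,suppress=True)
S=seatR(-5.3)
tips=np.array([[622.4,163.5,170.5],[615.4,84.1,170.5],[544.8,91.2,136.7]])
for t,l in zip(tips,[(40,40,26),(40,-40,26),(-40,-40,26)]): print(t-S@np.array(l))
print(np.array([560.5,168.4,113.1])-S@np.array([-40,40,0]))
cR=toolR(seatR(-0.8,0))
p,q=rows(np.array([520,-150,200.]),cR,1)
p,q=rows(np.array([485.5,-260.5,130.]),cR,1,pos=p,rot=q)
p,q=rows(np.array([485.5,-260.5,130.]),cR,1,pos=p,rot=q)
E
```

```text
[593.55 126.   130.03]
[593.94 126.26 130.03]
[595.53 126.67 130.04]
[592.9  125.22 130.  ]
-0.28 0.33 -1 0 -0.22 0 1;-0.48 0.36 -1 0 -0.22 0 1;-0.71 0.39 -1 0 -0.22 0 1;-1 0.45 -0.98 0 -0.22 0 1;-1 0.39 -0.69 0 -0.22 0 1;-1 0.35 -0.46 0 -0.22 0 1;-1 0.33 -0.27 0 -0.22 0 1;-1 0.32 -0.09 0 -0.22 0 1
left [-97.6  31.6   8.6] [-0.2 -9.9 -0. ]
-1 0.48 0.1 0 -0.22 0 1;-1 0.49 0.28 0 0 0 1;-1 0.49 0.28 0 0 0 1;-1 0.5 0.28 0 0 0 1;-1 0.49 0.28 0 0 0 1;-1 0.5 0.28 0 0 0 1;-1 0.49 0.28 0 0 0 1;-1 0.5 0.28 0 0 0 1
left [-46.3  22.9  13.3] [-0.2 -0.   0. ]
-1 0.49 0.29 0 0 0 1;-1 0.5 0.28 0 0 0 1;-0.32 0.16 0.09 0 0 0 1;0 0 0 0 0 0 1;0 0 0 0 0 0 1;0 0 0 0 0 0 1;0 0 0 0 0 0 1;0 0 0 0 0 0 1
left [ 0.1 -0.1  0.1] [-0.2 -0.   0. ]
```

>>> servo_tool --plan "-0.28 0.33 -1 0 -0.22 0 1;-0.48 0.36 -1 0 -0.22 0 1;-0.71 0.39 -1 0 -0.22 0 1;-1 0.45 -0.98 0 -0.22 0 1;-1 0.39 -0.69 0 -0.22 0 1;-1 0.35 -0.46 0 -0.22 0 1;-1 0.33 -0.27 0 -0.22 0 1;-1 0.32 -0.09 0 -0.22 0 1"

```text
time_s: 2.3
ee_pos: [546.9, -73.1, 225.4]
eef_rot: [-0.537, -0.455, 0.463, 0.539]
wrist_force: [0.5, -0.2, 0.4]
width: 85.1
```

```bash
python3 - <<'E'
from h import *
print(manip.get_obs()['joint_positions'].round(2))
cR=toolR(seatR(-0.8,0))
p,q=rows(np.array([485.5,-260.5,130.]),cR,1)
E
```

```text
[ 0.11  0.21 -0.06  1.83  0.02  1.11  1.45]
-1 0.5 0.16 -0.01 -0.18 -0.01 1;-1 0.5 0.31 0 0 0 1;-1 0.5 0.31 0 0 0 1;-1 0.51 0.31 0 0 0 1;-1 0.5 0.31 0 0 0 1;-1 0.51 0.31 0 0 0 1;-1 0.5 0.3 0 0 0 1;-1 0.51 0.31 0 0 0 1
left [-29.2  14.6   8.9] [-0.1 -0.2  0.1]
```

>>> servo_tool --plan "-1 0.5 0.16 -0.01 -0.18 -0.01 1;-1 0.5 0.31 0 0 0 1;-1 0.5 0.31 0 0 0 1;-1 0.5 0.31 0 0 0 1;-1 0.5 0.31 0 0 0 1;-1 0.5 0.31 0 0 0 1;-1 0.5 0.31 0 0 0 1;-1 0.5 0.31 0 0 0 1"

```text
time_s: 3.3
ee_pos: [485.9, -250.4, 139.0]
eef_rot: [-0.506, -0.489, 0.494, 0.51]
wrist_force: [0.8, -0.6, -0.0]
width: 85.6
```

```bash
python3 - <<'E'
from h import *
o=manip.get_obs(); im=camera('wrist'); cv2.imwrite('pics/wrist2.png',im[:,:,::-1]); np.save('pics/T2.npy',Tcam('wrist',o))
print(o['joint_positions'].round(2),o['dq'].round(2))
cR=toolR(seatR(-0.8,0))
p,q=rows(np.array([485.5,-260.5,100.]),cR,1)
E
```

```text
[ 0.36  0.3   0.04  1.93 -0.01  0.93  1.94] [ 0.25  0.15  0.1   0.02 -0.03 -0.16  0.34]
-0.16 1 -0.09 -0.02 -0.03 0 1;-0.14 0.88 -0.05 0 0 -0.01 1;0 0 0 0 0 0 1;0 0 0 0 0 0 1;0 0 0 0 0 0 1;0 0 0 0 0 0 1;0 0 0 0 0 0 1;0 0 0 0 0 0 1
left [-0.1 -0.1 -0.1] [ 0.2 -0.   0.2]
```

View pics/wrist2.png

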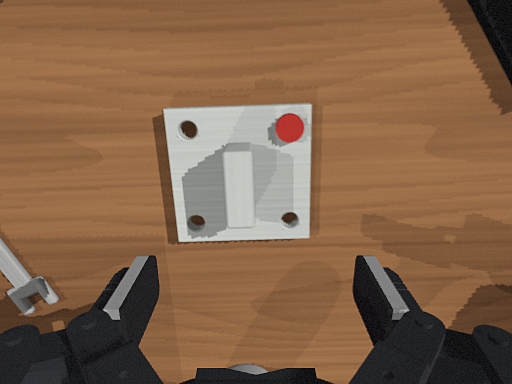

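```bash
python3 - <<'E'
from h import *
np.set_printoptions(precision=1,suppress=True)
T=np.load('pics/T2.npy')
a=cv2.imread('pics/wrist2.png')
hsv=cv2.cvtColor(a,cv2.COLOR_BGR2HSV)
m=((hsv[...,1]<60)&(hsv[...,2]>90)).astype(np.uint8)*255; m[250:]=0; m[:, :150]=0
m=cv2.morphologyEx(m,cv2.MORPH_CLOSE,np.ones((5,5)))
c=rect(m)[0]; ap=cv2.approxPolyDP(cv2.convexHull(c),6,True).reshape(-1,2); print(ap)
P=onz('wrist',ap,12,T);print(P,P.mean(0),np.linalg.norm(np.roll(P,-1,0)-P,axis=1))
H=onz('wrist',[(188.5,130),(196.5,219.5),(289.5,218)],12,T);print(H, (H[0]+H[2])/2)
print(onz('wrist',[(290,128)],18,T))
rib=onz('wrist',[(224,147),(251,147),(253,227),(228,228)],48,T);print(rib,rib.mean(0))
E
```

```text
[[311 104]
 [308 237]
 [179 241]
 [163 109]]
[[ 429.1 -206.8   12. ]
 [ 543.  -207.3   12. ]
 [ 543.3 -320.8   12. ]
 [ 429.1 -321.2   12. ]] [ 486.1 -264.    12. ] [113.9 113.5 114.2 114.5]
[[ 446.  -303.1   12. ]
 [ 523.2 -303.6   12. ]
 [ 524.3 -223.5   12. ]] [ 485.1 -263.3   12. ]
[[ 446.  -223.5   18. ]]
[[ 452.8 -272.2   48. ]
 [ 453.5 -253.4   48. ]
 [ 514.7 -254.2   48. ]
 [ 514.9 -273.    48. ]] [ 484.  -263.2   48. ]
```

```bash
python3 - <<'E'
from h import *
cR=toolR(seatR(-0.3,0))
p,q=rows(np.array([485.5,-263,35.]),cR,1)
E
```

```text
-0.08 1 -0.04 -0.02 -0.04 0 1;-0.08 1 -0.02 0 0 0 1;-0.08 1 -0.02 0 0 0 1;-0.08 1 -0.02 0 0 0 1;-0.09 1 -0.03 0 0 0 1;-0.01 0.13 0 0 0 0 1;0 0 0 0 0 0 1;0 0 0 0 0 0 1
left [ 0.1 -0.1 -0. ] [ 0.2 -0.1 -0.2]
```

>>> servo_tool --plan "-0.08 1 -0.04 -0.02 -0.04 0 1;-0.08 1 -0.02 0 0 0 1;-0.08 1 -0.02 0 0 0 1;-0.08 1 -0.02 0 0 0 1;-0.08 1 -0.02 0 0 0 1;0 0.13 0 0 0 0 1;0 0 0 0 0 0 1;0 0 0 0 0 0 1"

```text
time_s: 4.35
ee_pos: [482.5, -269.9, 32.1]
eef_rot: [0.507, 0.493, -0.496, -0.503]
wrist_force: [-0.7, -0.1, -0.3]
width: 85.3
```

```bash
python3 - <<'E'
from h import *
cR=toolR(seatR(-0.3,0))
print(manip.get_obs()['ee_pos'])
p,q=rows(np.array([485.5,-263,15.5]),cR,1)
E
```

```text
[ 482.515461   -269.90504608   32.11922144]
0.35 0.83 -0.14 0 -0.02 -0.01 1;0 0 0 0 0 0 1;0 0 0 0 0 0 1;0 0 0 0 0 0 1;0 0 0 0 0 0 1;0 0 0 0 0 0 1;0 0 0 0 0 0 1;0 0 0 0 0 0 1
left [ 0.1 -0.  -0. ] [0.1 0.  0.1]
```

>>> servo_tool --plan "0.34 0.3 -0.14 0 -0.02 -0.01 1;0 0.3 0 0 0 0 1;0 0 0 0 0 0 1;0 0 0 0 0 0 0.2;0 0 0 0 0 0 0;0 0 0 0 0 0 -0.1;0 0 0 0 0 0 -0.1;0 0 0 0 0 0 -0.1"

```text
time_s: 5.35
ee_pos: [487.1, -263.1, 21.1]
eef_rot: [0.502, 0.5, -0.498, -0.5]
wrist_force: [0.1, 0.5, -0.2]
width: 38.4
```

```bash
python3 - <<'E'
from h import *
cR=toolR(seatR(-0.3,0))
o=manip.get_obs();print(o['ee_pos'],o['wrist_force'])
im=camera('wrist'); cv2.imwrite('pics/wrist3.png',im[:,:,::-1]); 
p,q=rows(np.array([485.5,-263,15.5]),cR,1)
E
```

```text
[ 487.11062109 -263.09634313   21.09707199] [ 0.12096007  0.4848135  -0.17652837]
0.01 0.28 0.08 0.01 0 0 1;0 0 0 0 0 0 1;0 0 0 0 0 0 1;0 0 0 0 0 0 1;0 0 0 0 0 0 1;0 0 0 0 0 0 1;0 0 0 0 0 0 1;0 0 0 0 0 0 1
left [-0.1  0.   0.1] [-0.2  0.1  0. ]
```

View pics/wrist3.png

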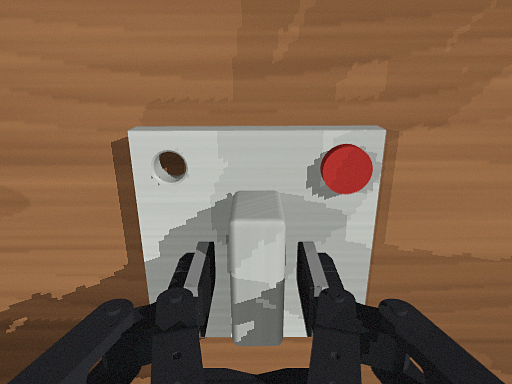

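>>> servo_tool --plan "0 0.25 0.08 0 0 0 -0.1;0 0.03 0 0 0 0 -0.1;0 0 0 0 0 0 -1;0 0 0 0 0 0 -1;0 0 0 0 0 0 -1;0 0 0 0 0 0 -1;0 0 0 0 0 0 -1;0 0 0 0 0 0 -1" --newtons 90

```text
time_s: 6.4
ee_pos: [485.5, -262.9, 15.2]
eef_rot: [0.502, 0.5, -0.498, -0.5]
wrist_force: [0.7, 0.6, 0.7]
width: 21.0
```

```bash
python3 - <<'E'
from h import *
np.set_printoptions(precision=2,suppress=True)
o=manip.get_obs();print(o['ee_pos'],o['wrist_force'],R.from_quat(o['eef_rot']).as_matrix())
np.save('pics/grasp.npy',np.r_[o['ee_pos'],o['eef_rot']])
E
```

```text
[ 485.45 -262.86   15.24] [0.69 0.65 0.66] [[ 0.  0. -1.]
 [ 1.  0.  0.]
 [ 0. -1. -0.]]
```

```bash
cat >> h.py <<'E'
SC=np.array([594.,126.3,130.]); YAW=-5.3
def cov_tcp(h,x=0,y=0,off=15.2):
    S=seatR(YAW); return SC+S@np.array([x,y,off+h])
E
python3 - <<'E'
from h import *
tR=toolR(seatR(YAW))
print(cov_tcp(75))
o=manip.get_obs()
p,q=rows(np.array([485.5,-263,100.]),R.from_quat(o['eef_rot']).as_matrix(),-1,n=4,ml=20)
p,q=rows(cov_tcp(75),tR,-1,n=12,pos=p,rot=q,mr=4)
p,q=rows(cov_tcp(75),tR,-1,pos=p,rot=q,mr=6)
E
```

```text
[556.04280801 129.82118224 211.74896239]
0 -1 0 0 0 0 -1;0 -1 -0.01 0 0 0 -1;0 -1 0 0 0 0 -1;0 -1 -0.01 0 0 0 -1
left [-0.1 -4.8  0. ] [-0.  0.  0.]
1 -0.29 -0.18 -0.09 0.02 0 -1;1 -0.28 -0.18 -0.09 0.02 0 -1;1 -0.27 -0.18 -0.09 0.02 0.01 -1;1 -0.26 -0.19 -0.09 0.02 0 -1;1 -0.25 -0.19 -0.09 0.01 0.01 -1;1 -0.24 -0.2 -0.09 0.02 0 -1;1 -0.23 -0.2 -0.01 0 0 -1;1 -0.23 -0.2 0 0 0 -1;1 -0.23 -0.2 0 0 0 -1;1 -0.23 -0.2 0 0 0 -1;1 -0.22 -0.2 0 0 0 -1;1 -0.23 -0.2 0 0 0 -1
left [157.1 -35.3 -31.6] [-0.  -0.   0.2]
1 -0.22 -0.2 0 0 0 -1;1 -0.23 -0.2 0 0 0 -1;1 -0.22 -0.2 0 0 0 -1;1 -0.23 -0.2 0 0 0 -1;1 -0.22 -0.2 0 0 0 -1;1 -0.23 -0.2 0 0 0 -1;1 -0.22 -0.2 0 0 0 -1;0.86 -0.2 -0.18 0 0 0 -1
left [-0.1  0.1  0. ] [-0.  -0.   0.2]
```

>>> servo_tool --plan "0 -0.3 0 0 0 0 -1;0 -0.7 0 0 0 0 -1;0 -1 0 0 0 0 -1;0 -1 0 0 0 0 -1;0 -1 0 0 0 0 -1;0.3 -0.8 -0.1 0 0 0 -1;0.7 -0.6 -0.15 0 0 0 -1;1 -0.5 -0.18 0 0 0 -1"

```text
time_s: 7.4
ee_pos: [488.4, -220.5, 136.0]
eef_rot: [-0.499, -0.498, 0.499, 0.504]
wrist_force: [0.2, 0.1, -5.3]
width: 20.5
```

```bash
python3 - <<'E'
from h import *
tR=toolR(seatR(YAW))
o=manip.get_obs();print(o['wrist_force'],o['width'],o['ee_pos'])
im=camera('wrist'); cv2.imwrite('pics/wrist4.png',im[:,:,::-1]); 
p,q=rows(cov_tcp(75)+[0,0,20],tR,-1,n=8,mr=4)
E
```

```text
[ 0.1514787   0.14611458 -5.28283586] 20.549935542068237 [ 488.40745376 -220.48866176  136.02293892]
1 -0.27 -0.19 -0.09 0.02 0.01 -1;1 -0.26 -0.19 -0.09 0.02 0 -1;1 -0.25 -0.19 -0.09 0.02 0.01 -1;1 -0.24 -0.19 -0.09 0.02 0 -1;1 -0.23 -0.19 -0.09 0.01 0.01 -1;1 -0.22 -0.2 -0.09 0.02 0 -1;1 -0.2 -0.2 -0.02 0 0 -1;1 -0.2 -0.2 0 0 0 -1
left [189.6 -38.2 -38.1] [-0.   0.1  0.1]
```

View pics/wrist4.png

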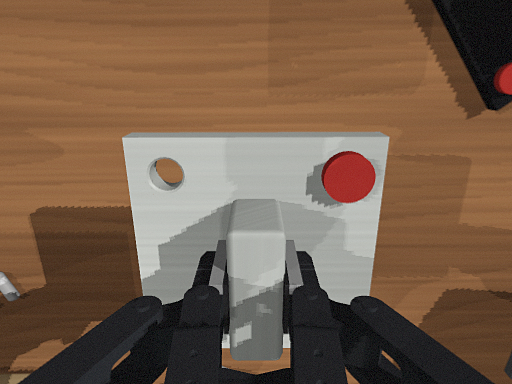

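>>> servo_tool --plan "1 -0.27 -0.19 -0.09 0.02 0.01 -1;1 -0.26 -0.19 -0.09 0.02 0 -1;1 -0.25 -0.19 -0.09 0.02 0.01 -1;1 -0.24 -0.19 -0.09 0.02 0 -1;1 -0.23 -0.19 -0.09 0.01 0.01 -1;1 -0.22 -0.2 -0.09 0.02 0 -1;1 -0.2 -0.2 -0.02 0 0 -1;1 -0.2 -0.2 0 0 0 -1"

```text
time_s: 8.45
ee_pos: [511.7, -45.5, 176.1]
eef_rot: [0.619, 0.57, -0.365, -0.399]
wrist_force: [-1.0, 0.5, -4.1]
width: 20.9
```

```bash
python3 - <<'E'
from h import *
np.set_printoptions(precision=2,suppress=True)
tR=toolR(seatR(YAW))
p,q=rows(cov_tcp(75)+[0,0,10],tR,-1,n=16,mr=6)
# cover in tool frame
T=np.array(camera_params('wrist')['T_tool_cam'])
print(onplane('wrist',[(167,173.5)],np.array([0,3.2,0]),np.array([0,1.,0]),T),onplane('wrist',[(349,176.5)],np.array([0,-2.8,0]),np.array([0,1.,0]),T))
print(onplane('wrist',[(123.5,139),(389,137.5)],np.array([0,3.2,0]),np.array([0,1.,0]),T))
E
```

```text
1 -0.16 -0.26 -0.01 0.01 0.01 -1;1 -0.17 -0.25 0 0 0 -1;1 -0.17 -0.25 0 0 0 -1;1 -0.17 -0.25 0 0 0 -1;1 -0.16 -0.25 0 0 0 -1;1 -0.17 -0.25 0 0 0 -1;1 -0.16 -0.24 0 0 0 -1;1 -0.17 -0.25 0 0 0 -1;0.94 -0.15 -0.23 0 0 0 -1;0 0 0 0 0 0 -1;0 0 0 0 0 0 -1;0 0 0 0 0 0 -1;0 0 0 0 0 0 -1;0 0 0 0 0 0 -1;0 0 0 0 0 0 -1;0 0 0 0 0 0 -1
left [-0.1 -0.   0. ] [ 0.  -0.1 -0.1]
[[-40.1    3.2   38.82]] [[39.52 -2.8  39.35]]
[[-57.53   3.2   54.37]
 [ 56.83   3.2   55.05]]
```

>>> servo_tool --plan "1 -0.16 -0.26 -0.01 0.01 0.01 -1;1 -0.17 -0.25 0 0 0 -1;1 -0.17 -0.25 0 0 0 -1;1 -0.17 -0.25 0 0 0 -1;1 -0.16 -0.25 0 0 0 -1;1 -0.17 -0.25 0 0 0 -1;1 -0.16 -0.24 0 0 0 -1;0.5 -0.1 -0.12 0 0 0 -1"

```text
time_s: 9.45
ee_pos: [535.7, 110.7, 206.4]
eef_rot: [0.618, 0.563, -0.373, -0.402]
wrist_force: [-0.3, -0.8, -4.4]
width: 21.1
```

```bash
python3 - <<'E'
from h import *
tR=toolR(seatR(YAW))
print(manip.get_obs()['joint_positions'].round(2))
p,q=rows(cov_tcp(60),tR,-1,n=8,mr=6)
E
```

```text
[-0.04  0.03 -0.36  2.15  0.35  0.63  0.84]
1 0.83 -0.94 -0.03 0.01 -0.01 -1;0.04 0.04 -0.04 0 0 0 -1;0 0 0 0 0 0 -1;0 0 0 0 0 0 -1;0 0 0 0 0 0 -1;0 0 0 0 0 0 -1;0 0 0 0 0 0 -1;0 0 0 0 0 0 -1
left [ 0.1 -0.1 -0. ] [-0.2 -0.   0.1]
```

>>> servo_tool --plan "0.4 0 -0.5 -0.03 0.01 0 -1;0.3 0.2 -0.3 0 0 0 -1;0.15 0.2 -0.15 0 0 0 -1;0 0.1 0 0 0 0 -1;0 0 0 0 0 0 -1;0 0 0 0 0 0 -1;0 0 0 0 0 0 -1;0 0 0 0 0 0 -1"

```text
time_s: 10.45
ee_pos: [555.9, 123.8, 201.3]
eef_rot: [0.624, 0.562, -0.367, -0.399]
wrist_force: [0.9, 0.6, -4.3]
width: 20.8
```

```bash
python3 - <<'E'
from h import *
np.set_printoptions(precision=2,suppress=True)
o=manip.get_obs(); im=camera('wrist'); cv2.imwrite('pics/wrist5.png',im[:,:,::-1]); crop(im[:,:,::-1],100,80,420,280,2.5,'pics/c7.png')
np.save('pics/p5.npy',np.r_[o['ee_pos'],o['eef_rot']])
print(o['ee_pos'],o['dq'])
tR=toolR(seatR(YAW))
S=seatR(YAW); print('seat frame tcp',S.T@(o['ee_pos']-SC)-[0,0,15.2])
p,q=rows(cov_tcp(60),tR,-1,n=1,mr=6)
for n in ['side','scene']:
    im=camera(n); cv2.imwrite(f'pics/{n}5.png',im[:,:,::-1])
E
```

```text
[555.92 123.77 201.26] [ 0. -0.  0.  0. -0.  0.  0.]
seat frame tcp [-4.04 -6.03 65.31]
0.31 0.26 -0.2 -0.01 0 -0.01 -1
left [-0.1  0.  -0. ] [-0.2 -0.1 -0.2]
```

View pics/c7.png

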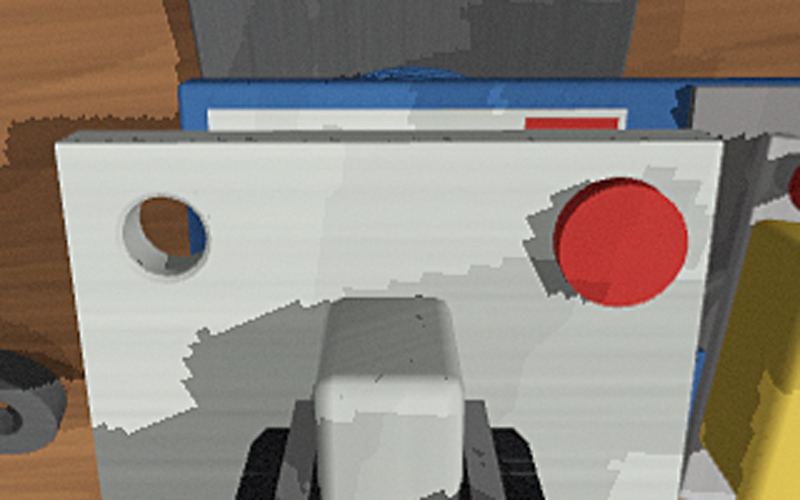

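View pics/scene5.png

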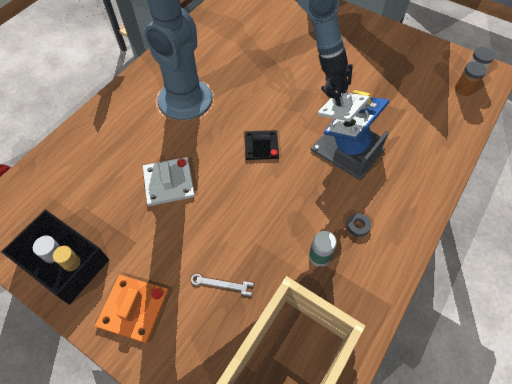

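```bash
python3 - <<'E'
from h import *
np.set_printoptions(precision=2,suppress=True)
S=seatR(YAW)
T1=np.load('pics/T1.npy'); f=lambda c:np.array(c)/3.6+[180,30]-0.4
P=onplane('wrist',f([(92,237),(502,288),(437,727),(95,245),(180,257),(172,350),(94,338),(57,642),(463,757),(77,172)]),SC,S[:,2],T1)
print('seatframe white corners, red corners, flange corners\n',(P-SC)@S)
g=lambda c:np.array(c)/2.5+[100,80]-0.3
p5=np.load('pics/p5.npy'); o={'ee_pos':p5[:3],'eef_rot':p5[3:]}; T5=Tcam('wrist',o)
px=[(208,109),(627,109),(526,118),(618,118),(182,83)]
P=onplane('wrist',g(px),SC,S[:,2],T5); print('now seat frame',(P-SC)@S)
Tt=np.array(camera_params('wrist')['T_tool_cam'])
nrm=np.array([0,1.,0])
print('tool frame',onplane('wrist',g(px),np.array([0,80.5,0]),nrm,Tt))
print('cover hole,plug', onplane('wrist',g([(167,237)]),np.array([0,3.2,0]),nrm,Tt),onplane('wrist',g([(622,242)]),np.array([0,-2.8,0]),nrm,Tt))
E
```

```text
seatframe white corners, red corners, flange corners
 [[-55.24  52.27   0.  ]
 [ 53.15  54.26  -0.  ]
 [ 54.02 -55.18  -0.  ]
 [-54.22  50.39   0.  ]
 [-29.2   50.57   0.  ]
 [-29.59  27.19   0.  ]
 [-53.12  26.62   0.  ]
 [-60.42 -62.37   0.  ]
 [ 61.81 -61.26   0.  ]
 [-60.66  67.74   0.  ]]
now seat frame [[-53.91 -54.89   0.  ]
 [-53.97  53.95  -0.  ]
 [-51.63  27.96   0.  ]
 [-51.64  51.82  -0.  ]
 [-60.57 -61.16  -0.  ]]
tool frame [[-47.79  80.5   49.06]
 [ 60.83  80.5   49.08]
 [ 34.79  80.5   46.75]
 [ 58.71  80.5   46.75]
 [-54.    80.5   55.7 ]]
cover hole,plug [[-40.37   3.2   38.36]] [[39.29 -2.8  39.35]]
```

>>> servo_tool --plan "0.2 0 -0.12 0 0 0 -1;0.14 0 -0.08 0 0 0 -1;0 0.3 0 0 0 0 -1;0 0.4 0 0 0 0 -1;0 0.4 0 0 0 0 -1;0 0.3 0 0 0 0 -1;0 0 0 0 0 0 -1;0 0 0 0 0 0 -1"

```text
time_s: 11.6
ee_pos: [572.7, 129.2, 174.7]
eef_rot: [0.624, 0.562, -0.367, -0.399]
wrist_force: [-0.3, 0.8, -4.4]
width: 21.1
```

```bash
cat > look.py <<'E'
from h import *
import sys
np.set_printoptions(precision=2,suppress=True)
k=sys.argv[1]
o=manip.get_obs(); im=camera('wrist'); cv2.imwrite(f'pics/wrist{k}.png',im[:,:,::-1]); crop(im[:,:,::-1],100,80,420,280,2.5,f'pics/w{k}.png')
np.save(f'pics/p{k}.npy',np.r_[o['ee_pos'],o['eef_rot']])
S=seatR(YAW); print(o['time_s'],'seat frame tcp',S.T@(o['ee_pos']-SC)-[0,0,15.2],'F seat',S.T@o['wrist_force'],'Tq',o['torque'])
q=R.from_quat(o['eef_rot']); print('rot left',np.degrees((q.inv()*R.from_matrix(toolR(S))).as_rotvec()),o['width'])
E
python3 look.py 6
```

```text
11.6 seat frame tcp [-0.52  0.97 34.41] F seat [-2.23  0.73 -3.8 ] Tq [0.03 0.84 0.04]
rot left [-0.72 -0.06 -0.63] 21.0967249478932
```

View pics/w6.png

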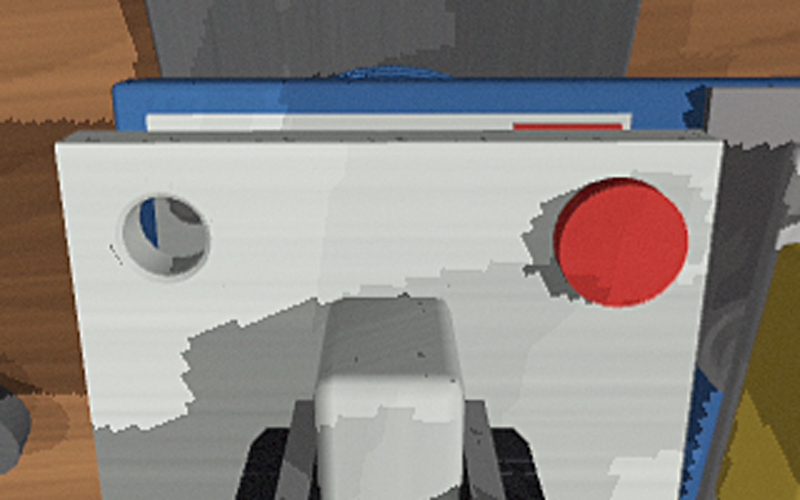

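```bash
python3 - <<'E'
from h import *
np.set_printoptions(precision=2,suppress=True)
a=cv2.imread('pics/wrist6.png'); crop(a,140,145,200,205,10,'pics/c8.png')
g=lambda c:np.array(c)/2.5+[100,80]-0.3
px=[(147,114),(631,114),(514,127),(622,127),(113,83)]
Tt=np.array(camera_params('wrist')['T_tool_cam'])
nrm=np.array([0,1.,0])
print('tool frame',onplane('wrist',g(px),np.array([0,49.6,0]),nrm,Tt))
E
```

```text
tool frame [[-55.01  49.6   52.76]
 [ 53.39  49.6   52.79]
 [ 27.34  49.6   49.87]
 [ 51.63  49.6   49.87]
 [-61.89  49.6   59.6 ]]
```

View pics/c8.png

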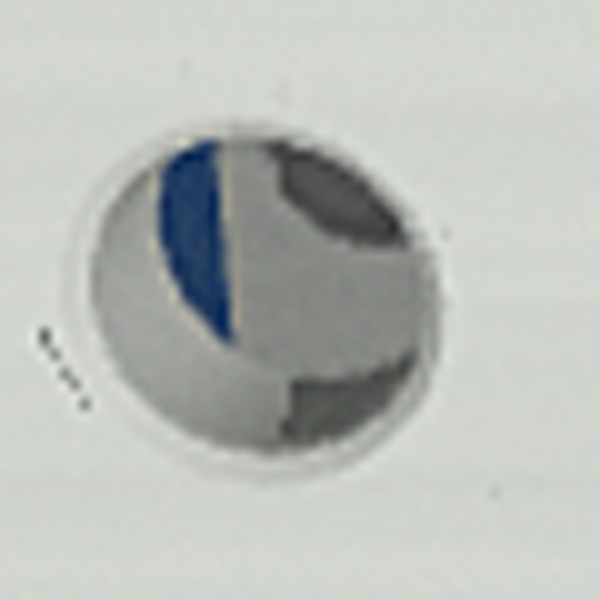

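```bash
python3 - <<'E'
from h import *
Tt=np.array(camera_params('wrist')['T_tool_cam'])
P=[(-40.5,23.6,38.8),(-40.5,49.6,38.8),(-40.5,3.2,38.8),(-40.5,15.2,38.8),(-46.5,29.6,38.8),(-34.5,29.6,38.8),(-46.5,49.6,38.8),(-34.5,49.6,38.8),(-40.5,29.6,44.8),(-40.5,29.6,32.8)]
print(((proj('wrist',P,Tt)-[140,145])*10+5).round())
E
```

```text
[[366. 171.]
 [466.  52.]
 [266. 291.]
 [328. 217.]
 [276. 141.]
 [507. 141.]
 [361.  52.]
 [570.  52.]
 [383.  27.]
 [400. 252.]]
```

>>> servo_tool --plan "0 0 0 -0.016 0 -0.014 -1;0 0.1 0 0 0 0 -1;0 0.2 0 0 0 0 -1;0 0.2 0 0 0 0 -1;0 0.2 0 0 0 0 -1;0 0.1 0 0 0 0 -1;0 0 0 0 0 0 -1;0 0 0 0 0 0 -1"

```text
time_s: 12.65
ee_pos: [580.1, 128.5, 159.8]
eef_rot: [0.624, 0.568, -0.361, -0.397]
wrist_force: [-0.7, -0.2, -4.4]
width: 20.7
```

```bash
python3 look.py 7; python3 -c "
from h import *
crop(cv2.imread('pics/wrist7.png'),100,100,340,220,3.3,'pics/c9.png')"
```

```text
12.65 seat frame tcp [-0.16  0.95 17.73] F seat [-2.44 -0.21 -3.71] Tq [0.11 0.85 0.  ]
rot left [ 0.09 -0.06  0.03] 20.730377337795307
```

View pics/c9.png

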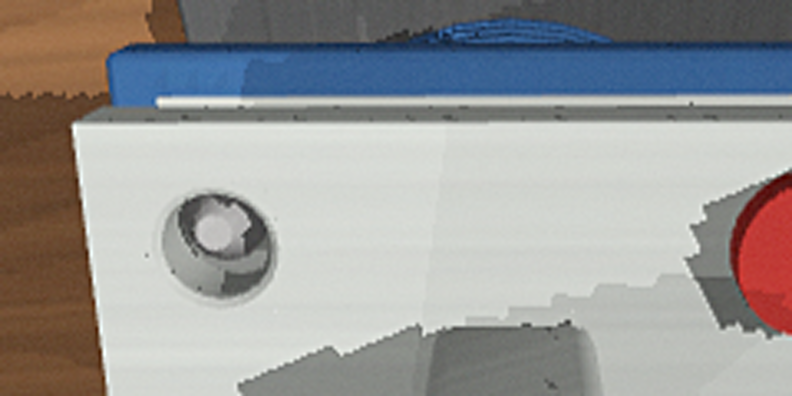

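>>> servo_tool --plan "0 0.15 0 0 0 0 -1;0 0.2 0 0 0 0 -1;0 0.2 0 0 0 0 -1;0 0.15 0 0 0 0 -1;0 0 0 0 0 0 -1;0 0 0 0 0 0 -1;0 0 0 0 0 0 -1;0 0 0 0 0 0 -1"

```text
time_s: 13.7
ee_pos: [586.4, 127.9, 146.2]
eef_rot: [0.624, 0.568, -0.361, -0.397]
wrist_force: [-0.0, 0.3, -3.5]
width: 21.0
```

```bash
python3 look.py 8; python3 -c "
from h import *
crop(cv2.imread('pics/wrist8.png'),100,100,340,220,3.3,'pics/c10.png')"
```

```text
13.7 seat frame tcp [-0.11  0.87  2.76] F seat [-1.53  0.32 -3.14] Tq [ 0.04  0.92 -0.01]
rot left [ 0.1  -0.07  0.03] 20.956070704882073
```

View pics/c10.png

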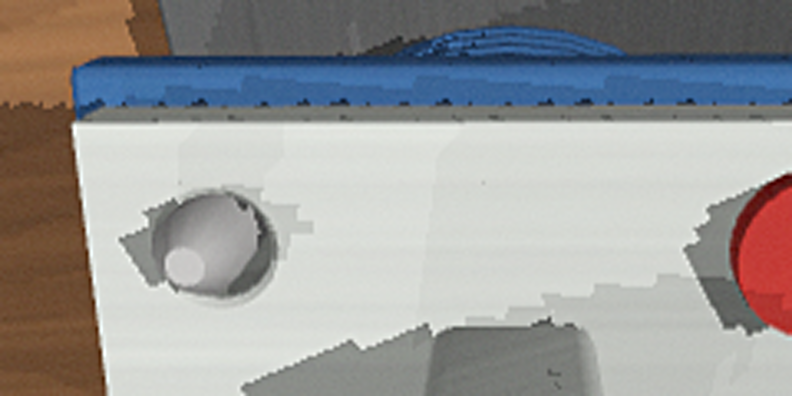

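>>> servo_tool --plan "0 0.1 0 0 0 0 -1;0 0.1 0 0 0 0 -1;0 0.1 0 0 0 0 -1;0 0.1 0 0 0 0 -1;0 0.1 0 0 0 0 -1;0 0.1 0 0 0 0 -1;0 0.1 0 0 0 0 -1;0 0.1 0 0 0 0 -1"

```text
time_s: 14.75
ee_pos: [587.2, 127.8, 144.5]
eef_rot: [0.628, 0.565, -0.362, -0.394]
wrist_force: [-15.9, -3.8, 13.3]
width: 21.0
```

```bash
python3 look.py 9; python3 -c "
from h import *
crop(cv2.imread('pics/wrist9.png'),100,100,340,220,3.3,'pics/c11.png')
im=camera('side');cv2.imwrite('pics/side9.png',im[:,:,::-1]);crop(im[:,:,::-1],150,220,260,320,7,'pics/c12.png')"
```

```text
14.75 seat frame tcp [-0.1   0.85  0.86] F seat [-8.4  -5.3  18.56] Tq [0.23 2.13 0.02]
rot left [ 0.3  -0.08 -0.66] 21.02974089160498
```

View pics/c11.png

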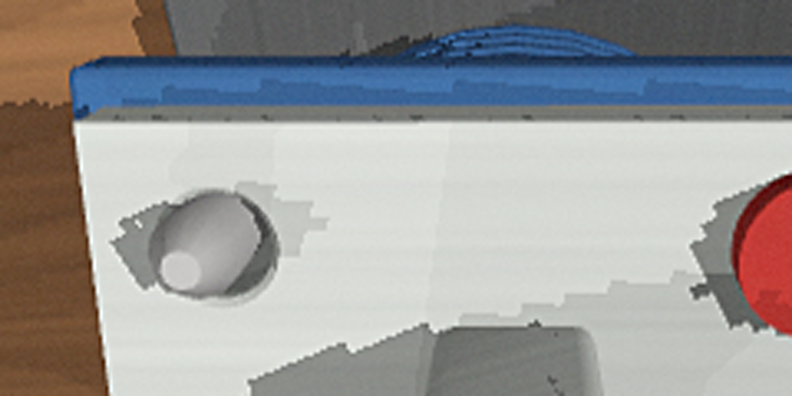

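View pics/c12.png

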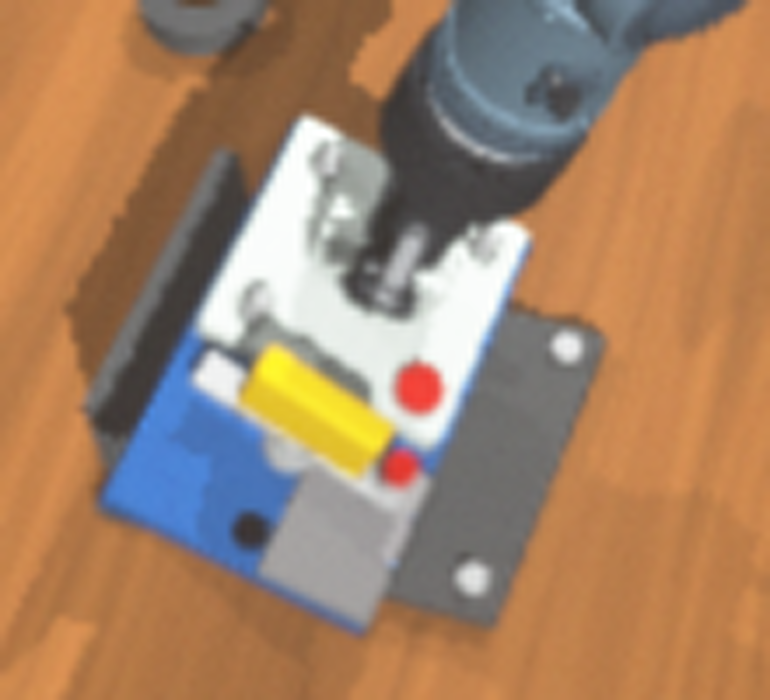

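>>> servo_tool --plan "0 0 0 0 0 0.014 -1;0 0 0 0 0 0 -1;0 0 0 0 0 0 0.1;0 0 0 0 0 0 0.1;0 0 0 0 0 0 0.1;0 0 0 0 0 0 0.1;0 -0.2 0 0 0 0 0.1;0 -0.2 0 0 0 0 0.1"

```text
time_s: 15.85
ee_pos: [588.6, 130.7, 157.5]
eef_rot: [0.632, 0.566, -0.36, -0.39]
wrist_force: [0.2, -0.3, -0.3]
width: 47.0
```

```bash
python3 look.py 10
```

```text
15.85 seat frame tcp [ 6.41  3.91 12.13] F seat [ 0.06 -0.27 -0.35] Tq [0.09 0.45 0.02]
rot left [ 0.93 -0.12 -0.94] 47.0189627756952
```

View pics/wrist10.png

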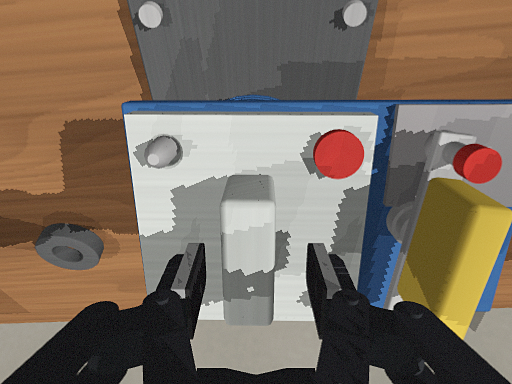

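>>> servo_tool --plan "0 -0.6 0.1 0 0 0 0.1;0 -1 0.1 0 0 0 0.1;0 -1 0 0.02 0 -0.02 0.1;0 -1 0 0 0 0 0.1;0.5 -0.8 0 0 0 0 0.1;1 -0.4 0 0 0 0 0.1;1 0 0 0 0 0 0.1;0.5 0 0 0 0 0 0.1"

```text
time_s: 16.9
ee_pos: [545.2, 197.1, 250.6]
eef_rot: [0.625, 0.569, -0.36, -0.396]
wrist_force: [-0.1, -0.1, -0.3]
width: 46.9
```

```bash
python3 look.py 11; python3 -c "
from h import *
im=camera('scene');cv2.imwrite('pics/scene11.png',im[:,:,::-1]);crop(im[:,:,::-1],300,70,400,170,7,'pics/c13.png')"
```

```text
16.9 seat frame tcp [  1.    65.99 117.39] F seat [-0.17 -0.13 -0.23] Tq [0.03 0.49 0.04]
rot left [ 0.25 -0.13  0.02] 46.88464436830235
```

View pics/wrist11.png

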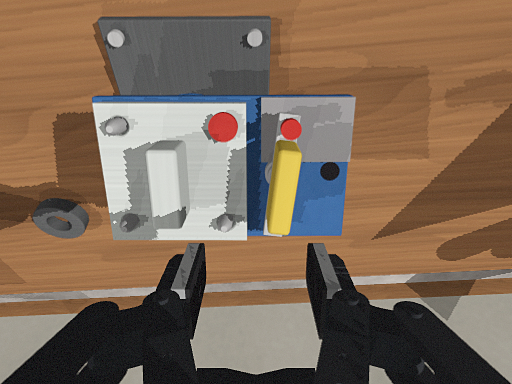

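View pics/c13.png

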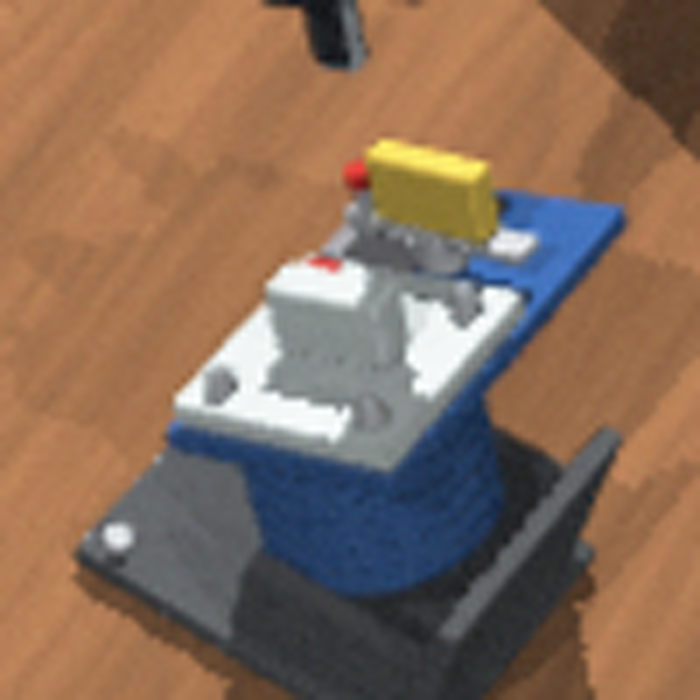

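```bash
python3 - <<'E'
from h import *
a=cv2.imread('pics/wrist11.png'); crop(a,85,85,365,250,2.85,'pics/c14.png')
E
```

```text
(no output)
```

View pics/c14.png

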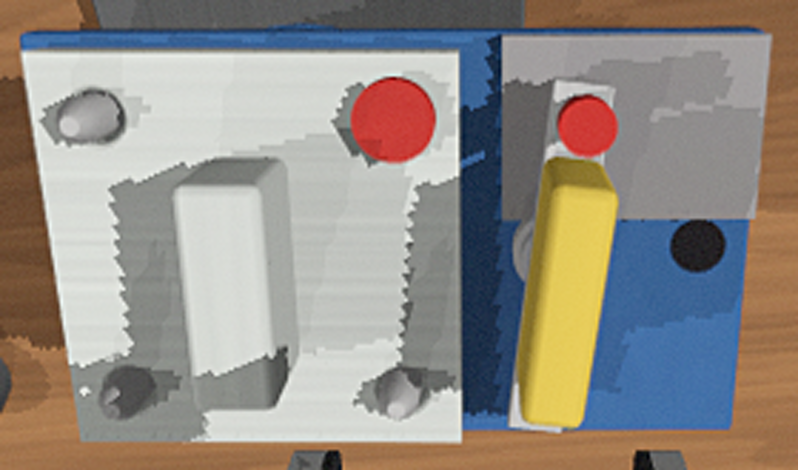

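```bash
python3 - <<'E'
from h import *
np.set_printoptions(precision=2,suppress=True)
S=seatR(YAW); p=np.load('pics/p11.npy'); T=Tcam('wrist',{'ee_pos':p[:3],'eef_rot':p[3:]})
g=lambda c:np.array(c)/2.85+[85,85]-0.3
def sf(px,z): return (onplane('wrist',g(px),SC+S[:,2]*z,S[:,2],T)-SC)@S
for z in (12,14):
    P=sf([(22,50),(460,51),(461,441),(82,440)],z); print(z,P,P.mean(0),np.linalg.norm(np.roll(P,-1,0)-P,axis=1))
H=sf([(545,190),(613,195),(583,425),(523,420)],56.5);print(H,H.mean(0))
a=H[:2].mean(0);b=H[2:].mean(0);d=b-a;print('handle len',np.linalg.norm(d),'angle cw from +x',np.degrees(np.arctan2(-d[1],d[0])))
pl=sf([(588,126)],42);print('plunger',pl, np.degrees(np.arctan2((pl-[0,85,0])[0,1],-(pl)[0,0])))
print('rib',sf([(177,184),(275,184),(283,405),(197,407)],48).mean(0))
E
```

```text
12 [[-57.2  -56.58  12.  ]
 [-56.76  58.36  12.  ]
 [ 58.19  57.35  12.  ]
 [ 57.61 -56.93  12.  ]] [ 0.46  0.55 12.  ] [114.95 114.96 114.28 114.81]
14 [[-57.4  -55.66  14.  ]
 [-56.97  58.42  14.  ]
 [ 57.11  57.42  14.  ]
 [ 56.54 -56.    14.  ]] [-0.18  1.05 14.  ] [114.08 114.09 113.42 113.94]
[[-30.18  78.72  56.5 ]
 [-28.97  94.33  56.5 ]
 [ 29.85  89.24  56.5 ]
 [ 28.43  74.27  56.5 ]] [-0.22 84.14 56.5 ]
handle len 58.91208858744631 angle cw from +x 4.645285408340373
plunger [[-42.27  89.56  42.  ]] 6.163336169405897
rib [-0.54  2.62 48.  ]
```

>>> servo_tool --plan "-0.5 0.2 0.05 0 0 0 -1;-1 0.5 0 0 0 0 -1;-1 0.7 0 0 0 0 -1;-0.6 0.7 0 0 0 0 -1;-0.1 0.7 0 0 0 0 -1;0 0.4 0 0 0 0 -1;0 0 0 0 0 0 -1;0 0 0 0 0 0 -1" --newtons 60

```text
time_s: 18.0
ee_pos: [565.0, 122.9, 186.8]
eef_rot: [0.626, 0.566, -0.361, -0.398]
wrist_force: [0.2, 0.5, 0.6]
width: 0.5
```

```bash
python3 look.py 12
```

```text
18.0 seat frame tcp [-1.86 -6.06 48.3 ] F seat [0.4  0.47 0.52] Tq [ 0.06  0.43 -0.03]
rot left [ 0.01 -0.3  -0.25] 0.5409839976689333
```

View pics/wrist12.png

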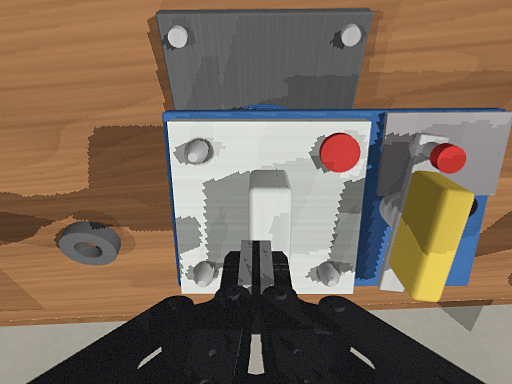

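>>> servo_tool --plan "0.33 0.1 -0.08 0 0 0 -1;0 0.25 0 0 0 0 -1;0 0.15 0 0 0 0 -1;0 0.1 0 0 0 0 -1;0 0.1 0 0 0 0 -1;0 0.1 0 0 0 0 -1;0 0.1 0 0 0 0 -1;0 0.1 0 0 0 0 -1"

```text
time_s: 19.05
ee_pos: [574.6, 130.8, 174.4]
eef_rot: [0.627, 0.565, -0.362, -0.396]
wrist_force: [-13.8, -1.2, 15.6]
width: 0.0
```

```bash
python3 look.py 13
```

```text
19.05 seat frame tcp [ 0.92  2.67 33.34] F seat [-5.74 -2.42 19.85] Tq [-0.37  1.62 -0.31]
rot left [ 0.11 -0.21 -0.49] 0.048240345485790925
```

>>> servo_tool --plan "0 0.2 0 0 0 0 -1;0 0.2 0 0 0 0 -1;0 0.2 0 0 0 0 -1;0 0 0 0 0 0 -1;0 -0.2 0 0 0 0 -1;0 -0.8 0 0 0 0 -1;0 -1 0 0 0 0 0;0 -1 0 0 0 0 0"

```text
time_s: 20.1
ee_pos: [547.5, 134.1, 230.5]
eef_rot: [0.63, 0.56, -0.366, -0.394]
wrist_force: [0.2, -1.5, -0.3]
width: 35.6
```

```bash
python3 look.py 14; python3 - <<'E'
from h import *
S=seatR(YAW); tR=toolR(seatR(YAW))@R.from_euler('y',4.5,degrees=True).as_matrix()
p,q=rows(SC+S@np.array([-0.2,85,95]),tR,0,n=8)
im=camera('side');cv2.imwrite('pics/side14.png',im[:,:,::-1]);crop(im[:,:,::-1],150,220,260,320,7,'pics/c15.png')
E
```

```text
20.1 seat frame tcp [-0.11  3.48 95.73] F seat [ 0.17 -1.43 -0.37] Tq [ 0.04  0.38 -0.  ]
rot left [-0.02 -0.17 -1.3 ] 35.57805379714126
1 0.21 0.03 0.01 0.1 -0.03 0;1 0.23 0.11 0 0 0 0;1 0.23 0.1 0 0 0 0;1 0.24 0.11 0 0 0 0;0 0 0 0 0 0 0;0 0 0 0 0 0 0;0 0 0 0 0 0 0;0 0 0 0 0 0 0
left [ 0.1 -0.  -0. ] [-0.2 -0.2  0.2]
```

View pics/c15.png

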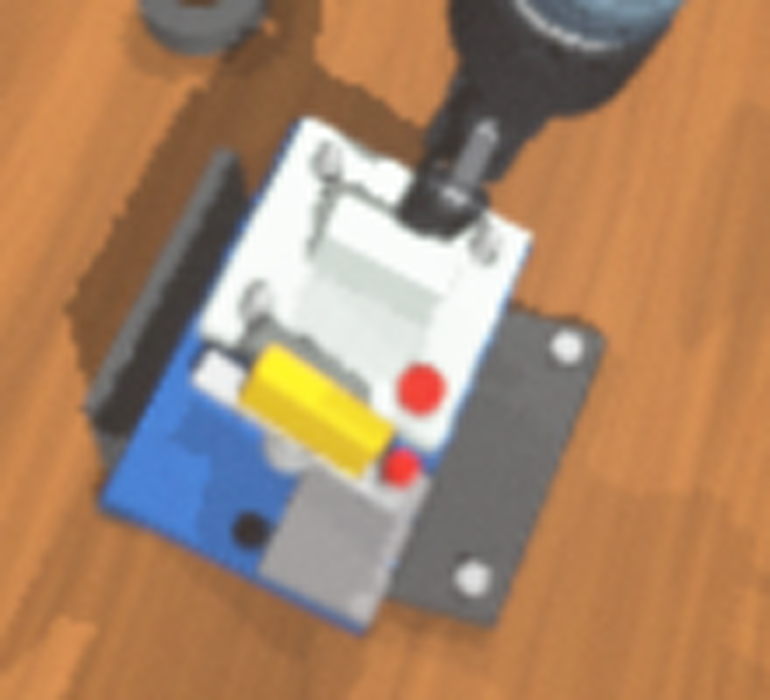

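>>> servo_tool --plan "0.7 0.15 0.03 0.01 0.1 -0.03 0;1 0.2 0.08 0 0 0 0;1 0.2 0.08 0 0 0 0;0.8 0.15 0.05 0 0 0 0;0.3 0 0 0 0 0 0;0 0 0 0 0 0 0;0 0 0 0 0 0 0;0 0 0 0 0 0 0"

```text
time_s: 21.2
ee_pos: [562.8, 207.8, 217.1]
eef_rot: [0.638, 0.549, -0.336, -0.423]
wrist_force: [-0.2, -0.7, 0.1]
width: 42.4
```

```bash
python3 look.py 15; python3 - <<'E'
from h import *
S=seatR(YAW); tR=toolR(seatR(YAW))@R.from_euler('y',4.7,degrees=True).as_matrix()
p,q=rows(SC+S@np.array([-0.2,84.5,65]),tR,0,n=3)
p,q=rows(SC+S@np.array([-0.2,84.5,30]),tR,0,n=3,pos=p,rot=q)
E
```

```text
21.2 seat frame tcp [ 1.86 78.23 80.06] F seat [-0.12 -0.77  0.13] Tq [ 0.03  0.45 -0.05]
rot left [-0.31 -5.09 -0.06] 42.43210623589733
0.2 1 0.08 -0.01 -0.01 0 0;0.11 0.51 0.05 0 0 0 0;0 0 0 0 0 0 0
left [ 0.   0.1 -0. ] [ 0.1  0.  -0.1]
0 1 0 0 0 0 0;0 0.75 0 0 0 0 0;0 0 0 0 0 0 0
left [0.1 0.1 0. ] [ 0.1  0.  -0.1]
```

View pics/wrist15.png

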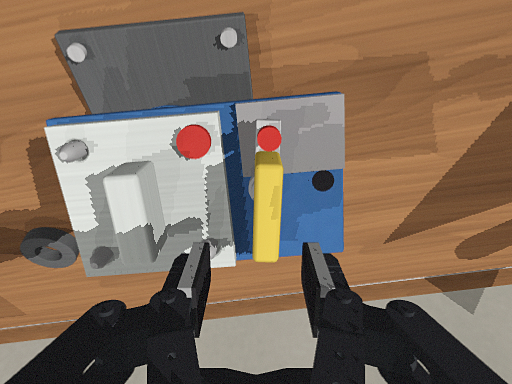

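>>> servo_tool --plan "0.16 0.2 0.07 0 -0.01 0 0;0.15 0.4 0.07 0 0 0 0;0 0.5 0 0 0 0 0;0 0.2 0 0 0 0 0;0 0 0 0 0 0 0;0 0 0 0 0 0 0;0 0 0 0 0 0 0;0 0 0 0 0 0 0"

```text
time_s: 22.25
ee_pos: [572.9, 212.8, 190.6]
eef_rot: [0.637, 0.55, -0.338, -0.421]
wrist_force: [-0.5, -1.0, 1.0]
width: 43.1
```

```bash
python3 look.py 16; python3 - <<'E'
from h import *
S=seatR(YAW); tR=toolR(seatR(YAW))@R.from_euler('y',4.7,degrees=True).as_matrix()
p,q=rows(SC+S@np.array([-0.2,84.5,28]),tR,0,n=3)
E
```

```text
22.25 seat frame tcp [-0.64 84.17 52.01] F seat [ 0.02 -1.    1.05] Tq [ 0.    0.44 -0.04]
rot left [-0.32 -4.66 -0.11] 43.05642272615113
0.01 1 -0.02 -0.01 0 0 0;0.01 0.96 0 0 0 0 0;0 0 0 0 0 0 0
left [ 0.   0.  -0.1] [ 0.1  0.  -0.1]
```

View pics/wrist16.png

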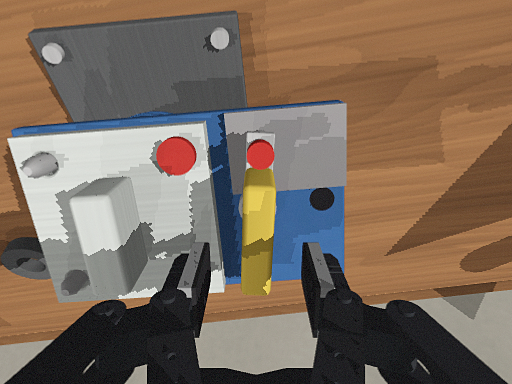

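>>> servo_tool --plan "0 0.3 0 0 0 0 0;0 0.5 0 0 0 0 0;0 0.5 0 0 0 0 0;0 0.35 0 0 0 0 0;0 0.1 0 0 0 0 0;0 0 0 0 0 0 0;0 0 0 0 0 0 0;0 0 0 0 0 0 0"

```text
time_s: 23.3
ee_pos: [588.5, 211.2, 156.3]
eef_rot: [0.637, 0.55, -0.338, -0.421]
wrist_force: [0.4, 0.5, 0.6]
width: 42.7
```

```bash
python3 look.py 17
```

```text
23.3 seat frame tcp [-0.96 84.02 14.22] F seat [0.54 0.52 0.43] Tq [0.02 0.44 0.02]
rot left [-0.34 -4.67 -0.12] 42.71150058084419
```

View pics/wrist17.png

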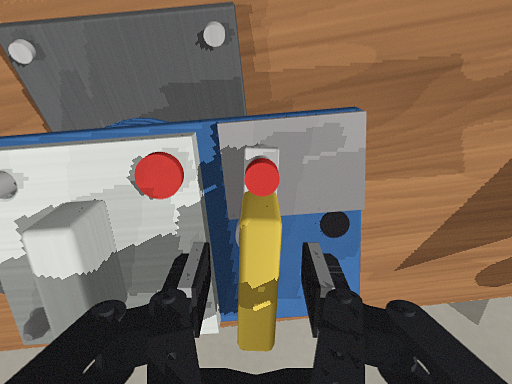

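>>> servo_tool --plan "0 0 0 0 0 0 -1;0 0 0 0 0 0 -1;0 0 0 0 0 0 -1;0 0 0 0 0 0 -1;0 0 0 0 0 0 -1;0 0 0 0 0.08 0 -1;0 0 0 0 0.12 0 -1;0 0 0 0 0.12 0 -1" --newtons 50

```text
time_s: 24.35
ee_pos: [588.8, 212.0, 157.0]
eef_rot: [0.675, 0.492, -0.253, -0.488]
wrist_force: [0.6, -0.5, 0.6]
width: 15.4
```

```bash
python3 look.py 18; python3 -c "
from h import *
print(manip.get_obs()['joint_positions'].round(2))"
```

```text
24.35 seat frame tcp [-0.47 84.81 14.84] F seat [ 0.86 -0.4   0.22] Tq [0.15 0.37 0.21]
rot left [ -0.25 -19.41  -0.06] 15.422629631997472
[-0.24  0.26 -0.34  2.02  0.62  0.61  0.12]
```

View pics/wrist18.png

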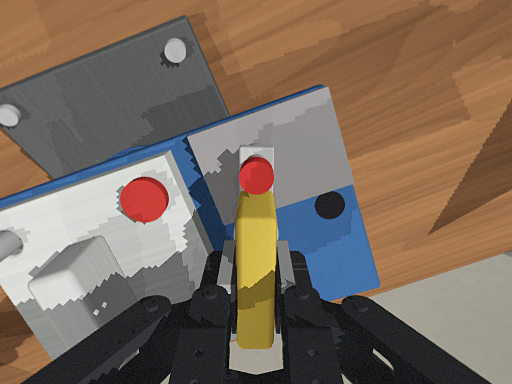

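Gripped and turning (tool now 19° clockwise, latch turns with it, plunger at (256,176)). Continuing.

>>> servo_tool --plan "0 0 0 0 0.15 0 -1;0 0 0 0 0.15 0 -1;0 0 0 0 0.15 0 -1;0 0 0 0 0.15 0 -1;0 0 0 0 0.15 0 -1;0 0 0 0 0.1 0 -1;0 0 0 0 0 0 -1;0 0 0 0 0 0 -1"

```text
time_s: 25.4
ee_pos: [588.5, 211.6, 156.9]
eef_rot: [0.721, 0.302, -0.014, -0.624]
wrist_force: [0.4, -0.3, 0.4]
width: 14.7
```

```bash
python3 look.py 19; python3 -c "
from h import *
print(manip.get_obs()['joint_positions'].round(2))"
```

```text
25.4 seat frame tcp [-0.74 84.47 14.85] F seat [ 0.52 -0.27  0.17] Tq [0.26 0.31 0.11]
rot left [ -0.21 -58.25  -0.14] 14.70228206341039
[-0.33  0.25 -0.24  2.02  0.58  0.6  -0.52]
```

View pics/wrist19.png

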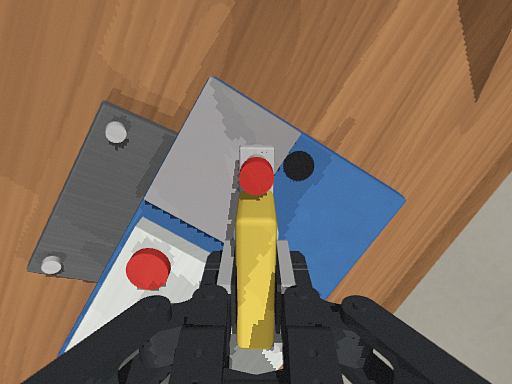

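>>> servo_tool --plan "0 0 0 0 0.13 0 -1;0 0 0 0 0.13 0 -1;0 0 0 0 0.13 0 -1;0 0 0 0 0.13 0 -1;0 0 0 0 0.13 0 -1;0 0 0 0 0.06 0 -1;0 0 0 0 0.06 0 -1;0 0 0 0 0 0 -1"

```text
time_s: 26.45
ee_pos: [588.0, 211.0, 156.8]
eef_rot: [0.694, 0.106, 0.199, -0.684]
wrist_force: [0.1, -2.5, 0.9]
width: 14.8
```

```bash
python3 look.py 20
```

```text
26.45 seat frame tcp [-1.18 83.74 14.87] F seat [ 0.69 -2.53  0.71] Tq [-0.6   0.37  0.68]
rot left [  0.1  -92.38  -0.27] 14.77150755185798
```

View pics/wrist20.png

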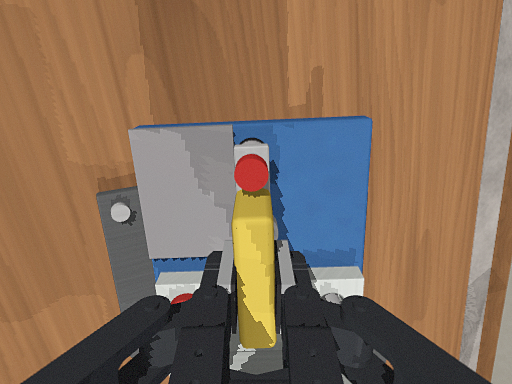

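>>> servo_tool --plan "0 0 0 0 0.04 0 -1;0 0 0 0 0 0 -1;0 0 0 0 0 0 0;0 0 0 0 0 0 0;0 0 0 0 0 0 0;0 -0.4 0 0 0 0 0;0 -0.8 0 0 0 0 0;0 -1 0 0 0 0 0"

```text
time_s: 27.5
ee_pos: [568.1, 212.3, 197.2]
eef_rot: [0.69, 0.09, 0.212, -0.686]
wrist_force: [0.7, -0.8, 0.7]
width: 42.6
```

>>> servo_tool --plan "0 -1 0 0 0 0 0;0 -1 0 0 0 0 0;0 -1 0 0 0 0 0;0 -0.5 0.8 0 0 0 0;0 0 1 0 0 0 0;0 0 0.5 0 0 0 0;0 0 0 0 0 0 0;0 0 0 0 0 0 0"

```text
time_s: 28.5
ee_pos: [544.7, 267.1, 273.2]
eef_rot: [-0.687, -0.093, -0.214, 0.689]
wrist_force: [-0.1, -0.1, 0.4]
width: 42.7
```

```bash
python3 look.py 21; python3 -c "
from h import *
for n in ['scene','side']:
    im=camera(n)[:,:,::-1];cv2.imwrite(f'pics/{n}21.png',im)
    if n=='scene': crop(im,300,70,400,170,6,'pics/c16.png')
    else: crop(im,150,220,260,320,6,'pics/c17.png')
"
```

```text
28.5 seat frame tcp [  4.21 135.65 140.85] F seat [ 0.09 -0.08  0.35] Tq [-0.    0.47 -0.01]
rot left [ -0.17 -94.84   0.24] 42.69204508207351
```

View pics/wrist21.png

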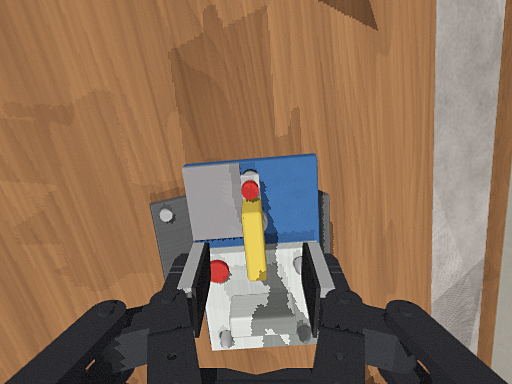

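View pics/c16.png

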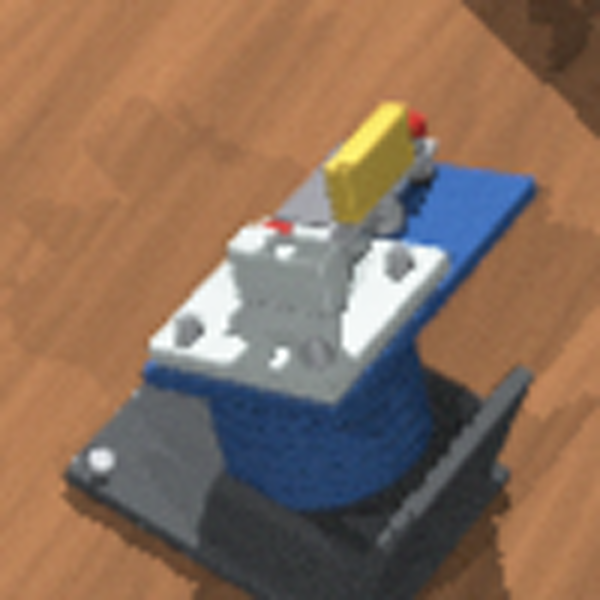

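View pics/c17.png

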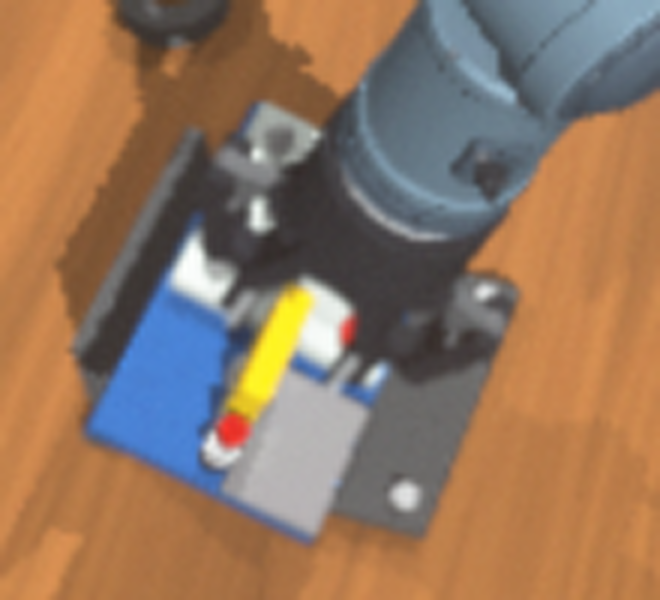

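```bash
python3 - <<'E'
from h import *
crop(cv2.imread('pics/wrist21.png'),180,150,330,290,5,'pics/c18.png')
E
```

```text
(no output)
```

View pics/c18.png

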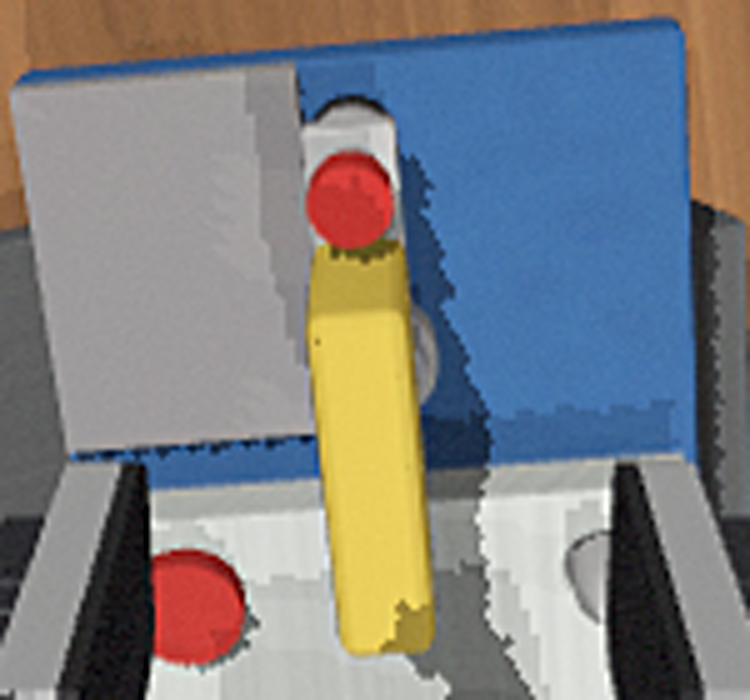

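```bash
python3 - <<'E'
from h import *
np.set_printoptions(precision=2,suppress=True)
S=seatR(YAW); p=np.load('pics/p21.npy'); T=Tcam('wrist',{'ee_pos':p[:3],'eef_rot':p[3:]})
g=lambda c:np.array(c)/5+[180,150]-0.4
def sf(px,z): return (onplane('wrist',g(px),SC+S[:,2]*z,S[:,2],T)-SC)@S
H=sf([(310,312),(411,310),(434,650),(340,655)],56.5); a=H[:2].mean(0);b=H[2:].mean(0);d=b-a
print(H,np.linalg.norm(d),np.degrees(np.arctan2(-d[1],d[0])))
for z in (38,42):
    pl=sf([(349,200)],z); w=sf([(307,200),(392,200)],z); print(z,pl,w[1]-w[0])
e=sf([(150,488),(600,462)],12); print('cover edge',e); 
for z in (12,): print('plug',sf([(185,605)],18))
e=sf([(75,66),(680,22)],0); v=e[1]-e[0];print('flange left edge',e,np.degrees(np.arctan2(v[1],v[0])))
E
```

```text
[[ -7.12 115.68  56.5 ]
 [  8.36 114.7   56.5 ]
 [  7.37  53.68  56.5 ]
 [ -8.18  54.04  56.5 ]] 61.3370159483141 90.9607840171172
38 [[ -0.39 126.84  38.  ]] [13.69 -1.17  0.  ]
42 [[ -0.2  128.25  42.  ]] [13.48 -1.15 -0.  ]
cover edge [[-44.18  63.51  12.  ]
 [ 40.57  61.78  12.  ]]
plug [[-39.59  41.45  18.  ]]
flange left edge [[-49.05 143.15   0.  ]
 [ 59.78 142.05   0.  ]] -0.5817051985733372
```

```bash
python3 - <<'E'
from h import *
a=cv2.imread('pics/scene0.png').astype(int);b=cv2.imread('pics/scene21.png').astype(int)
d=abs(a-b).max(2)>40
for n,(x0,y0,x1,y1) in dict(tin=(305,228,340,270),bearing=(345,210,375,240),spanner=(188,270,258,300)).items(): print(n,d[y0:y1,x0:x1].mean().round(3))
o=manip.get_obs();print(o['time_s'],o['wrist_force'],abs(o['dq']).max())
print(job.sign_off())
E
```

```text
tin 0.373
bearing 0.301
spanner 0.157
28.65 [ 0.63049264 -0.03388961 -0.88370601] 0.002241079615694353
the job is handed in; nothing more can be done
None
```

```bash
python3 - <<'E'
from h import *
a=cv2.imread('pics/scene0.png');b=cv2.imread('pics/scene21.png')
cv2.imwrite('pics/cmp.png',cv2.resize(np.hstack([a[200:310,180:385],b[200:310,180:385]]),None,fx=1.9,fy=1.9))
s=cv2.phaseCorrelate(a[200:310,180:300].mean(2),b[200:310,180:300].mean(2));print(s)
E
```

```text
((0.004308033366271502, -0.017118934503997707), 0.456537021609937)
```

View pics/cmp.png

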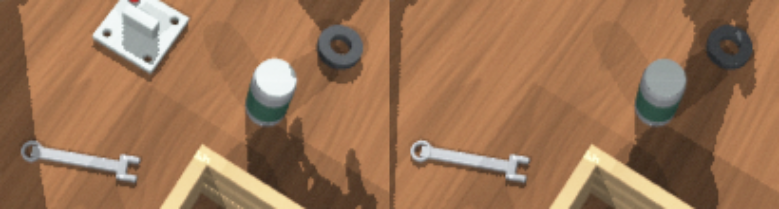

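The end cover is on the pump and locked under the latch, and I handed the job in at 28.65 s with the gripper clear.

**Part used:** I took the smaller of the two bare aluminium covers. Its sides measured 114 mm, against about 150 mm for the larger one.

**Cover:** I slid it down all three studs with the red plug over the red corner. Then I pressed on the rib with the shut fingers, with about 20 N measured before a final short press. The fingers met the rib top 48.5 mm above the face, where 48 mm is fully home. Plate edges measured from the camera fitted anywhere from home to about 2 mm proud. I relied on the contact height for "home", since the tongue would also clear a cover slightly proud of the face.

**Latch:** I turned it clockwise until it reached its stop. Afterwards the handle measured about 91°, and the plunger's position fits its dropped height of 38 mm. The tongue swung over the cover's edge without being stopped.

**Bystanders:** My before-and-after pixel comparison of the tin, bearing and spanner showed large differences (37%, 30% and 16%). I signed off in the same script, before looking into this. Viewing the two pictures side by side afterwards showed all three in the same places, with only the arm's shadow changed.

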